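# Restock the sloped counter display in reverse order

### The arm

A 6-joint arm with a two-finger parallel gripper is mounted at the origin on the work surface. World frame = base frame: x ahead of the robot, y to its left, z up, the work surface at z = 0. Lengths are in m, angles in rad, forces in N, time in s.
With the tool pointing down it reaches from about 0.25 to 0.775 m from the base axis. Payload 4 kg.
Tool frame: the origin (TCP) lies at the very end of the fingers, on their centre line; the grasp point (between the pads) lies hold_point_z behind it (hold_point_z is the distance from the TCP to the grasp point, in m); z points along the fingers, y is the direction in which the jaws open and shut (so a half turn about z gives the same grasp; the last joint's range is limited). The gripper opens to 94 mm and grips with 3 to 60 N. Pads are 16 mm wide; open, the fingers measure 119 mm over their backs; the gripper's body (75 mm by 177 mm) begins 78 mm behind the grasp point.
Start: joints at [1.095, 0.087, 1.371, -0, 1.684, -0.103], TCP at [0.2, 0.512, 0.206] pointing down, gripper open.
Joint ranges: [-3.1, 3.1], [-0.76, 2.03], [0.27, 2.55], [-1.08, 4.22], [0.17, 2.65], [-2.57, 2.57]. Speed limits (rad/s): [2.79, 2.79, 3.14, 3.14, 3.14, 3.14].

### API

Orientations are given as [roll, pitch, yaw] about the fixed x, y, z axes, in that order (R = Rz(yaw) Ry(pitch) Rx(roll)).
In Python, from bench import * gives the robot as it stands.
- The arm moves only by the tool step_arm, never from a script. Its argument "increments" is text: rows parted by semicolons, each of 6 numbers parted by spaces: the shift along the tool's x, y, z in cm, then the turn, a rotation vector about the tool's x, y, z in rad. A call has 1 to 5 rows; each row shifts and turns the commanded pose from where the row before left it, along the tool's axes as they then stand; what a row does not reach is not made up. A row lasts 1/10 s, in which the tool goes at most 50 mm and 8.59 degrees, less where a joint would pass 70% of its speed; a pose out of reach is approached as far as the arm can. A call is refused whole if a number of a shift passes 5 or a number of a turn 0.15, either way. A call with a gripper value outside its range is refused whole. "claw" is the gripper's target within -1 to 1 (shut at 1, half-way at 0, fully open at -1), set as the call begins (left out, the last holds). The fingers move at their own pace and stop on an object; the grip force is fixed at half the most. Time passes only in rows, so rows that do not move let the fingers close. It gives the time, the measured TCP pose, the force and the opening at its end, in the units of the state.
- get_obs(): the state, without advancing time (a new reading comes with each control period).
- snapshot(name): name is "scene" or "top" or "wrist"; returns the picture (480x640x3 uint8, red, green, blue); there is no depth.
- calibration(name): a dict with "camera_matrix" (3x3 intrinsics, pixels), "eye" and "orientation" of the camera in the world; the wrist camera has in their place "tool_from_camera" (4x4, takes a point from camera to tool coordinates, whose origin is the TCP and whose axes are the flange's). Camera axes: x right, y up, looking along -z (the intrinsics and any distortion apply to the point x, -y, -z); pixel columns grow to the right and rows downward; lengths in m; the calibration is good to about 2 mm. A picture is of the moment at which its call begins: read the wrist's pose just before it. calibration takes no time and is no camera call.
- close_job(): hands the job in, once; it reports no verdict.
The state is a dict: "time": time; "joint_positions": joint angles; "qvel": joint speeds; "joint_torque": joint torques, N m; "tool_pos": TCP position; "ee_rot": TCP orientation; "wrist_force": force on the tool from outside, world axes, zero at the start; "wrist_torque": the same for the moment, N m; "width": finger opening in m.
Only numpy, scipy, OpenCV 4.12 (cv2) and the standard library are available. Lean on these libraries where they do the work, as an engineer would, in place of code of your own. Each camera call takes 0.05 s, during which the arm holds its last target. There are 200 camera calls.

### The job

Move the four seasoning cartons from the blue storage rack to the sloped counter display, one per lane, in the reverse of their order in the rack: the carton at the rack's left end goes into the display's right-end lane, and so on. Stand each one squarely in its lane, flat on the slope with its foot against the red cleat at the low edge, its labelled faces looking up and down the slope. Do not knock or push the glass jar.

Things in the scene. Friction and masses are not known exactly. Their poses are not given: they have to be found in the camera images.
- carton_purple: loose purple seasoning carton, upright, 50 (x, front to back) x 44 (y, width) x 90 (z, height) mm, about 0.16 kg, pale label panels on its two x faces; origin at the centre of its underside. Starts standing in socket_purple (up to 2.5 mm off centre)
- carton_yellow: loose yellow seasoning carton, upright, 50 (x, front to back) x 44 (y, width) x 90 (z, height) mm, about 0.16 kg, pale label panels on its two x faces; origin at the centre of its underside. Starts standing in socket_yellow (up to 2.5 mm off centre)
- carton_brown: loose brown seasoning carton, upright, 50 (x, front to back) x 44 (y, width) x 90 (z, height) mm, about 0.16 kg, pale label panels on its two x faces; origin at the centre of its underside. Starts standing in socket_brown (up to 2.5 mm off centre)
- carton_green: loose green seasoning carton, upright, 50 (x, front to back) x 44 (y, width) x 90 (z, height) mm, about 0.16 kg, pale label panels on its two x faces; origin at the centre of its underside. Starts standing in socket_green (up to 2.5 mm off centre)
- socket_purple: fixed shallow grey socket on the rack, in which the purple carton starts (the four sockets look alike); outside 64 (x) x 60 (y) x 12 mm, inside 58 x 54 mm, inner floor 4 mm above its origin, walls 3 mm thick and 8 mm high over that floor; origin at the centre of its underside, axes parallel to the rack's
- socket_yellow: fixed shallow grey socket on the rack, in which the yellow carton starts (the four sockets look alike); outside 64 (x) x 60 (y) x 12 mm, inside 58 x 54 mm, inner floor 4 mm above its origin, walls 3 mm thick and 8 mm high over that floor; origin at the centre of its underside, axes parallel to the rack's
- socket_brown: fixed shallow grey socket on the rack, in which the brown carton starts (the four sockets look alike); outside 64 (x) x 60 (y) x 12 mm, inside 58 x 54 mm, inner floor 4 mm above its origin, walls 3 mm thick and 8 mm high over that floor; origin at the centre of its underside, axes parallel to the rack's
- socket_green: fixed shallow grey socket on the rack, in which the green carton starts (the four sockets look alike); outside 64 (x) x 60 (y) x 12 mm, inside 58 x 54 mm, inner floor 4 mm above its origin, walls 3 mm thick and 8 mm high over that floor; origin at the centre of its underside, axes parallel to the rack's
- rack: fixed blue storage board, 130 (x) x 320 (y) x 20 mm, with the four sockets in a row along its y, at y = -112.5, -37.5, +37.5 and +112.5 mm, x = 0; origin at the centre of its underside
- display: fixed sloped aluminium, 140 x 310 (y) mm; origin on table under its middle. Slope falls to its +x at 0.21 rad; red cleat, 16 high, square to the slope, meets it at x +50, z 45. White dividers (4 thick, 24 high) part 4 lanes 71 wide, middles y = -112.5, -37.5, 37.5, 112.5. A carton seated on the cleat, its x along the lane, has its origin at x 25.5, z 50 and leans 0.21 rad to +x
- jar: bystander: amber glass jar with white cap, 60 mm across, 100 mm tall, standing loose beyond the work; origin at the centre of its underside
Not all that is in view belongs to the job. Leave any pink look-alike of the carton_brown alone.

How it is judged:
At the end, for the whole second after the job is handed in: Each carton is released and at rest in the display lane opposite in order to its socket (rack y +112.5 to display y -112.5 mm etc.), within 14 mm of the lane's middle and 12 mm of the cleat, flat on the slope (lean 0.12 to 0.30 rad, height within 4 mm), square within 0.2 rad (((y of socket_purple in the frame of rack between 0.0825 and 0.1425 m and y of carton_purple in the frame of display between -0.127 and -0.098 m) or (y of socket_purple in the frame of rack between 0.0075 and 0.0675 m and y of carton_purple in the frame of display between -0.052 and -0.023 m) or (y of socket_purple in the frame of rack between -0.0675 and -0.0075 m and y of carton_purple in the frame of display between 0.023 and 0.052 m) or (y of socket_purple in the frame of rack between -0.1425 and -0.0825 m and y of carton_purple in the frame of display between 0.098 and 0.127 m)) and x of carton_purple in the frame of display between 0.013 and 0.0295 m and z of carton_purple in the frame of display between 0.0465 and 0.057 m and angle between carton_purple's own z axis and vertical between 0.12 and 0.3 rad and angle between the y axis of each of carton_purple, carton_yellow, carton_brown, carton_green and the y axis of display, either way round below 0.2 rad and linear speed of each of carton_purple, carton_yellow, carton_brown, carton_green below 0.02 m/s and angular speed of each of carton_purple, carton_yellow, carton_brown, carton_green below 0.2 rad/s and contact force between each of carton_purple, carton_yellow, carton_brown, carton_green and the fingers below 0.1 N and ((y of socket_yellow in the frame of rack between 0.0825 and 0.1425 m and y of carton_yellow in the frame of display between -0.127 and -0.098 m) or (y of socket_yellow in the frame of rack between 0.0075 and 0.0675 m and y of carton_yellow in the frame of display between -0.052 and -0.023 m) or (y of socket_yellow in the frame of rack between -0.0675 and -0.0075 m and y of carton_yellow in the frame of display between 0.023 and 0.052 m) or (y of socket_yellow in the frame of rack between -0.1425 and -0.0825 m and y of carton_yellow in the frame of display between 0.098 and 0.127 m)) and x of carton_yellow in the frame of display between 0.013 and 0.0295 m and z of carton_yellow in the frame of display between 0.0465 and 0.057 m and angle between carton_yellow's own z axis and vertical between 0.12 and 0.3 rad and ((y of socket_brown in the frame of rack between 0.0825 and 0.1425 m and y of carton_brown in the frame of display between -0.127 and -0.098 m) or (y of socket_brown in the frame of rack between 0.0075 and 0.0675 m and y of carton_brown in the frame of display between -0.052 and -0.023 m) or (y of socket_brown in the frame of rack between -0.0675 and -0.0075 m and y of carton_brown in the frame of display between 0.023 and 0.052 m) or (y of socket_brown in the frame of rack between -0.1425 and -0.0825 m and y of carton_brown in the frame of display between 0.098 and 0.127 m)) and x of carton_brown in the frame of display between 0.013 and 0.0295 m and z of carton_brown in the frame of display between 0.0465 and 0.057 m and angle between carton_brown's own z axis and vertical between 0.12 and 0.3 rad and ((y of socket_green in the frame of rack between 0.0825 and 0.1425 m and y of carton_green in the frame of display between -0.127 and -0.098 m) or (y of socket_green in the frame of rack between 0.0075 and 0.0675 m and y of carton_green in the frame of display between -0.052 and -0.023 m) or (y of socket_green in the frame of rack between -0.0675 and -0.0075 m and y of carton_green in the frame of display between 0.023 and 0.052 m) or (y of socket_green in the frame of rack between -0.1425 and -0.0825 m and y of carton_green in the frame of display between 0.098 and 0.127 m)) and x of carton_green in the frame of display between 0.013 and 0.0295 m and z of carton_green in the frame of display between 0.0465 and 0.057 m and angle between carton_green's own z axis and vertical between 0.12 and 0.3 rad); the robot touches nothing.
It fails at once if the glass jar is knocked over or pushed more than 20 mm (distance of jar from where it was at the start of the episode above 0.02 m or angle between jar's own z axis and vertical above 0.3 rad).
It also fails if it takes over 112 s, if anything falls off the work surface, if the arm or the gripper's body presses on something with over 40 N, if the wrist force passes 120 N, or if a joint passes its speed limit or range.

## Working session

There is one attempt and no reset: what is moved stays moved. The work goes in short steps, Python scripts to look and compute and a tool call to move; the robot and the scene stay as the last step left them, time stands still between calls to the robot, and variables do not carry over. Pictures are saved under pics/ and viewed, about 12 in all and at most 16, crops included, and the job is handed in when it is done.

Besides the shell and the picture viewer there is one more tool, called as name(argument=value, ...) on one line, values as JSON. step_arm: Moves the arm, as the interface text tells. Its arguments: {"type":"object","properties":{"increments":{"type":"string"},"claw":{"type":"number"}},"required":["increments"]}

```bash
mkdir -p pics; ls; python3 - <<'E'
from bench import *
import cv2,numpy as np
for n in ("scene","top"):
    im=snapshot(n); cv2.imwrite(f"pics/{n}0.png",im[:,:,::-1])
    c=calibration(n); print(n,c)
print(calibration("wrist")); o=get_obs(); print(o)
E
```

```text
pics
scene {'camera_matrix': array([[510.48105073,   0.        , 320.59364335],
       [  0.        , 510.48105073, 236.27188338],
       [  0.        ,   0.        ,   1.        ]]), 'eye': array([1.16819168, 0.45772125, 0.71072022]), 'orientation': array([0.87053833, 0.0085248 , 2.24033712])}
top {'camera_matrix': array([[587.93038221,   0.        , 326.25737537],
       [  0.        , 587.93038221, 243.7203041 ],
       [  0.        ,   0.        ,   1.        ]]), 'eye': array([ 0.51171338, -0.00246795,  1.10442999]), 'orientation': array([ 0.05395029, -0.01923921, -1.55424606])}
{'camera_matrix': array([[367.2338854 ,   0.        , 330.40973136],
       [  0.        , 367.2338854 , 234.45589355],
       [  0.        ,   0.        ,   1.        ]]), 'tool_from_camera': array([[ 8.93427489e-04,  9.58002016e-01,  2.86760073e-01,
         8.40171685e-02],
       [ 9.99999424e-01, -1.02628761e-03,  3.13009483e-04,
         1.20061748e-04],
       [ 5.94162025e-04,  2.86759628e-01, -9.58002381e-01,
        -1.78888441e-01],
       [ 0.00000000e+00,  0.00000000e+00,  0.00000000e+00,
         1.00000000e+00]])}
{'time': 0.1, 'joint_positions': array([ 1.09488720e+00,  8.78663028e-02,  1.37205760e+00, -1.83818205e-05,
        1.68360209e+00, -1.03117019e-01]), 'qvel': array([ 0.00110454, -0.000656  , -0.00118066, -0.00027117, -0.00109032,
       -0.00068567]), 'joint_torque': array([ 2.63922710e-03, -3.41249228e+01, -3.03304410e+01,  7.19660986e-02,
        3.03950545e-02, -9.79895026e-05]), 'tool_pos': array([0.20011669, 0.51178502, 0.2044524 ]), 'ee_rot': array([-3.13966770e+00, -1.80834996e-04,  2.76879832e+00]), 'wrist_force': array([ 0.44961379, -0.1929479 , -0.10038312]), 'wrist_torque': array([ 0.04664069, -0.01305335, -0.06296217]), 'width': 0.0942302582978432}
```

View pics/scene0.png

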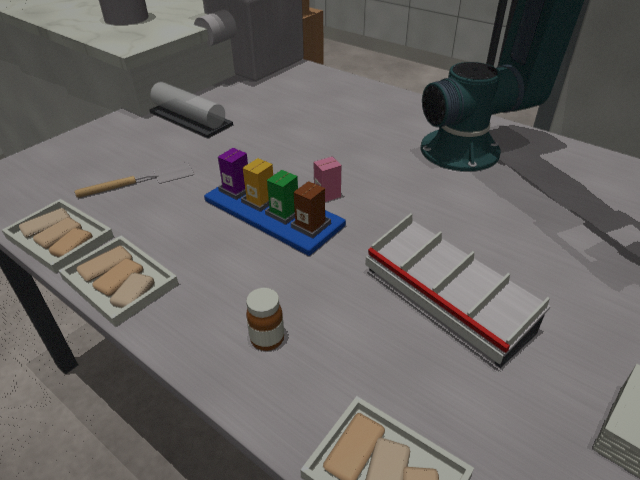

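View pics/top0.png

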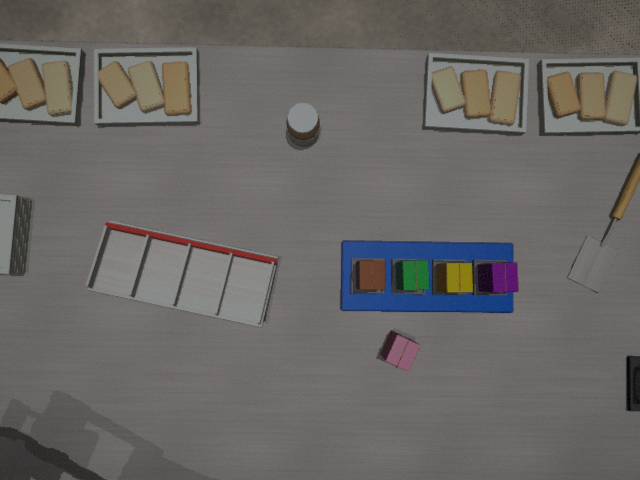

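```bash
python3 -c "
import bench; print([n for n in dir(bench) if n[0]!='_']); print(getattr(bench,'hold_point_z',None))"
```

```text
['IKError', 'calibration', 'close_job', 'get_obs', 'hold_point_z', 'snapshot']
0.0188
```

```bash
cat > h.py <<'E'
from bench import *
import cv2,numpy as np
from scipy.spatial.transform import Rotation as Ro
def cam(n,obs=None):
    c=calibration(n);K=c["camera_matrix"]
    if n=="wrist":
        T=np.eye(4);T[:3,:3]=Ro.from_euler("xyz",obs["ee_rot"]).as_matrix();T[:3,3]=obs["tool_pos"]
        T=T@c["tool_from_camera"];return K,T[:3,:3],T[:3,3]
    return K,Ro.from_euler("xyz",c["orientation"]).as_matrix(),np.array(c["eye"])
def ray(C,p):
    K,R,e=C;d=np.array([(p[0]-K[0,2])/K[0,0],-(p[1]-K[1,2])/K[1,1],-1.]);return e,R@d
def onz(C,p,z):
    e,d=ray(C,p);return e+d*(z-e[2])/d[2]
def proj(C,P):
    K,R,e=C;q=R.T@(np.array(P)-e);return np.array([K[0,0]*q[0]/-q[2]+K[0,2],K[1,1]*q[1]/q[2]+K[1,2]])
def tri(Ca,a,Cb,b):
    (e,d),(f,g)=ray(Ca,a),ray(Cb,b)
    s=np.linalg.lstsq(np.c_[d,-g],f-e,rcond=None)[0];A,B=e+s[0]*d,f+s[1]*g
    return (A+B)/2,np.linalg.norm(A-B)
def mask(im,h0,h1,s=90,v=40):
    H=cv2.cvtColor(im,cv2.COLOR_RGB2HSV);return ((H[...,0]>=h0)&(H[...,0]<=h1)&(H[...,1]>s)&(H[...,2]>v)).astype(np.uint8)
def big(m):
    n,l,s,c=cv2.connectedComponentsWithStats(m);i=1+np.argmax(s[1:,4]);return (l==i).astype(np.uint8)
def quad(m):
    pts=cv2.findNonZero(m);h=cv2.convexHull(pts)
    return cv2.boxPoints(cv2.minAreaRect(h)),h[:,0]
E
python3 - <<'E'
from h import *
np.set_printoptions(precision=4,suppress=True)
I={n:cv2.imread(f"pics/{n}0.png")[:,:,::-1].copy() for n in("scene","top")}
C={n:cam(n) for n in I}
t=I["top"]
b=big(mask(t,105,125,150)); q,_=quad(b)
print("rack");
for p in q: print(p,onz(C["top"],p,.02))
r=big(mask(t,0,6,150,90)|mask(t,174,180,150,90)); q,_=quad(r); print("red top")
for p in q: print(p,onz(C["top"],p,.06))
rs=I["scene"]; r=big(mask(rs,0,4,180,90)|mask(rs,176,180,180,90)); qs,_=quad(r); print("red scene",qs)
for i in ((1,),):pass
for c in [(370,275),(412,275),(457,277),(495,277)]:
    print(cv2.cvtColor(t[c[1]-1:c[1]+1,c[0]-1:c[0]+1],cv2.COLOR_RGB2HSV)[0,0],onz(C["top"],c,.114))
cv2.imwrite("pics/crop1.png",cv2.resize(t[200:340,70:290],None,fx=3.5,fy=3.5,interpolation=cv2.INTER_CUBIC)[:,:,::-1])
cv2.imwrite("pics/crop2.png",np.vstack([cv2.resize(t[230:320,335:525],None,fx=3.5,fy=3.5,interpolation=cv2.INTER_CUBIC),cv2.resize(rs[140:255,195:385],(665,285*665//475),interpolation=cv2.INTER_CUBIC)[:280]])[:,:,::-1] if 0 else cv2.resize(rs[140:255,195:350],None,fx=5,fy=5,interpolation=cv2.INTER_CUBIC)[:,:,::-1])
E
```

```text
rack
[340.8372 309.8882] [ 0.4494 -0.0512  0.02  ]
[341.7846 240.7231] [ 0.5767 -0.051   0.02  ]
[512.9307 243.0676] [ 0.5779 -0.3694  0.02  ]
[511.9832 312.2327] [ 0.4499 -0.3675  0.02  ]
red top
[105.2752 226.3555] [0.5923 0.3699 0.06  ]
[106.1882 222.1287] [0.5999 0.3686 0.06  ]
[275.7033 258.7439] [0.5402 0.0676 0.06  ]
[274.7903 262.9707] [0.5327 0.0691 0.06  ]
red scene [[368.1179 250.2416]
 [370.5781 246.7791]
 [508.7455 344.9507]
 [506.2853 348.4133]]
[  9 147  99] [ 0.514  -0.0952  0.114 ]
[ 68 188 111] [ 0.5152 -0.1662  0.114 ]
[ 27 218 137] [ 0.5131 -0.2425  0.114 ]
[144 201 109] [ 0.5142 -0.307   0.114 ]
```

View pics/crop1.png

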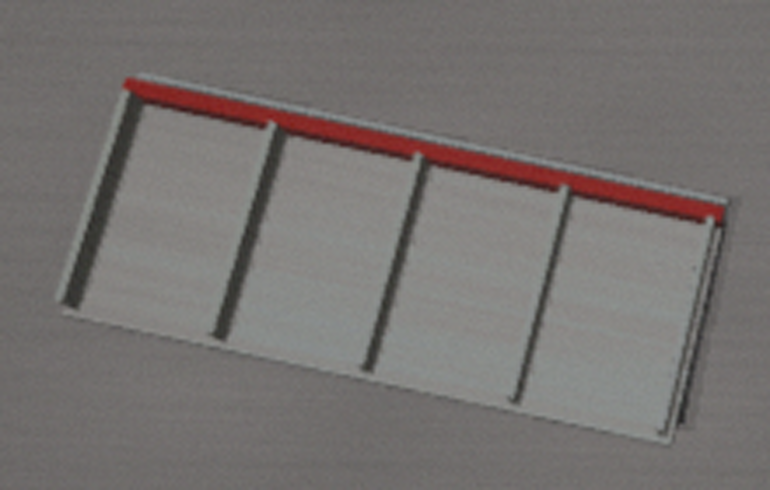

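View pics/crop2.png

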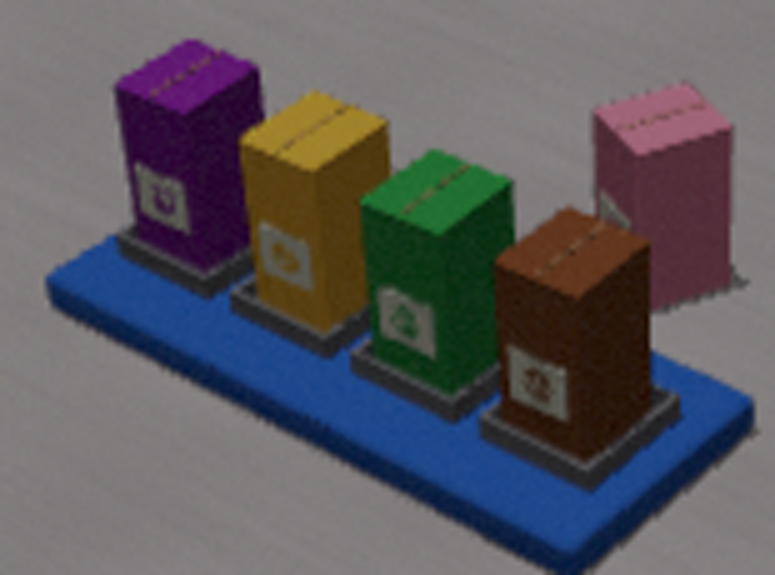

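```bash
cat >> h.py <<'E'
def plan(wps,start=None,step=.04,ang=.13):
    """wps: list of (pos,rpy[,step]); prints rows of tool increments, 5 a call"""
    o=get_obs();p,R=(np.array(o["tool_pos"]),Ro.from_euler("xyz",o["ee_rot"])) if start is None else (np.array(start[0]),Ro.from_euler("xyz",start[1]))
    rows=[]
    for w in wps:
        P=np.array(w[0]);Q=Ro.from_euler("xyz",w[1]);st=w[2] if len(w)>2 else step
        n=int(max(1,np.ceil(np.linalg.norm(P-p)/st),np.ceil((R.inv()*Q).magnitude()/ang)))
        for k in range(n):
            f=1/(n-k); d=R.inv().apply((P-p)*f)*100; v=(R.inv()*Q).as_rotvec()*f
            d=np.round(d,1 if k<n-1 else 2)+0.; v=np.round(v,2 if k<n-1 else 3)+0.
            p=p+R.apply(d/100); R=R*Ro.from_rotvec(v); rows.append(" ".join(f"{x:g}" for x in [*d,*v]))
        rows[-1]+=" |"
    for i in range(0,len(rows),5): print("; ".join(rows[i:i+5]))
E
python3 - <<'E'
from h import *
np.set_printoptions(precision=4,suppress=True)
S,T=cam("scene"),cam("top")
o=np.array([195,140])
tops={"purple":[(117,85),(192,40),(262,65),(190,112)],"yellow":[(240,140),(315,92),(390,120),(318,167)],"green":[(362,202),(436,150),(514,180),(436,236)],"brown":[(496,262),(570,208),(650,242),(574,297)]}
tp={"brown":(370,275),"green":(412,275),"yellow":(457,277),"purple":(500,277)}
for k,v in tops.items():
    q=np.array(v)/5+o; c=q.mean(0); print(k,onz(S,c,.114))
# red cleat right & left ends (top outer) in both views
t=cv2.imread("pics/top0.png")[:,:,::-1].copy(); H=cv2.cvtColor(t,cv2.COLOR_RGB2HSV)
for k,(x,y) in tp.items():
    h=int(np.median(H[y-2:y+3,x-2:x+3,0])); m=big(mask(t[235:320],h-5,h+5,100,30)); xs=np.argwhere(m); V=H[235:320,:,2][m>0]
    thr=.5*(np.percentile(V,5)+np.percentile(V,95)); b=big((m>0).astype(np.uint8)*(H[235:320,:,2]>thr)); 
    r=cv2.minAreaRect(cv2.findNonZero(b)); c=np.array(r[0])+[0,235]; print(k,r[1],c,onz(T,c,.114), "tri",tri(T,c,S,np.mean(tops[k],0)/5+o))
print("cleat tri", tri(T,(105.7,224),S,(507.5,347)),tri(T,(275.3,260.8),S,(369,248.5)))
a=np.pi
plan([((.3,.45,.3),(a,0,2.2)),((.5,.24,.3),(a,0,1.374))])
E
```

```text
purple [ 0.5149 -0.3162  0.114 ]
yellow [ 0.5133 -0.2401  0.114 ]
green [ 0.5175 -0.166   0.114 ]
brown [ 0.5167 -0.0932  0.114 ]
brown (28.0, 24.0) [372. 274.] [ 0.5158 -0.0986  0.114 ] tri (array([ 0.5147, -0.0973,  0.1113]), np.float64(0.0037528634571605))
green (28.0, 25.0) [415.5 275. ] [ 0.5153 -0.1721  0.114 ] tri (array([ 0.5143, -0.1714,  0.1104]), np.float64(0.0033717802085874325))
yellow (28.0, 24.0) [459. 277.] [ 0.5132 -0.2459  0.114 ] tri (array([ 0.5118, -0.2447,  0.1118]), np.float64(0.0041996854472843))
purple (28.0, 25.0) [504.5 277. ] [ 0.5144 -0.3232  0.114 ] tri (array([ 0.5129, -0.3221,  0.1113]), np.float64(0.0047788915171774835))
cleat tri (array([0.5963, 0.3714, 0.0573]), np.float64(0.0024263552076302557)) (array([0.5363, 0.0688, 0.0582]), np.float64(0.0009855714499820405))
-2.3 -0.4 -1.9 0 0 0.11; -2.3 -0.2 -1.9 0 0 0.11; -2.4 0.1 -1.9 0 0 0.12; -2.3 0.4 -1.9 0 0 0.11; -2.29 0.59 -1.95 -0.002 0.001 0.119 |
-3.6 0.5 0 0 0 0.1; -3.5 0.8 0 0 0 0.1; -3.4 1.2 0 0 0 0.1; -3.3 1.5 0 0 0 0.11; -3.1 1.9 0 0 0 0.1
-2.9 2.2 0 0 0 0.11; -2.7 2.5 0 0 0 0.1; -2.39 2.68 -0.01 0 0 0.106 |
```

step_arm(increments="-2.3 -0.4 -1.9 0 0 0.11; -2.3 -0.2 -1.9 0 0 0.11; -2.4 0.1 -1.9 0 0 0.12; -2.3 0.4 -1.9 0 0 0.11; -2.3 0.6 -1.9 0 0 0.12", claw=-1)

```text
time: 0.6
tool_pos: [0.3008, 0.4496, 0.3006]
ee_rot: [-3.141, 0.0, 2.194]
wrist_force: [0.3, -0.2, -0.6]
width: 0.094
```

step_arm(increments="-3.6 0.5 0 0 0 0.1; -3.5 0.8 0 0 0 0.1; -3.4 1.2 0 0 0 0.1; -3.3 1.5 0 0 0 0.11; -3.1 1.9 0 0 0 0.1")

```text
time: 1.1
tool_pos: [0.4258, 0.3181, 0.2999]
ee_rot: [-3.141, 0.0, 1.685]
wrist_force: [-0.1, 0.4, -0.2]
width: 0.0937
```

step_arm(increments="-2.9 2.2 0 0 0 0.11; -2.7 2.5 0 0 0 0.1; -2.4 2.7 0 0 0 0.1; 0 0 0 0 0 0; 0 0 0 0 0 0")

```text
time: 1.6
tool_pos: [0.5003, 0.2396, 0.2997]
ee_rot: [-3.14, 0.0, 1.378]
wrist_force: [-0.3, 0.0, -0.4]
width: 0.0938
```

```bash
python3 - <<'E'
from h import *
np.set_printoptions(precision=4,suppress=True)
import pickle
o=get_obs();im=snapshot("wrist");cv2.imwrite("pics/w1.png",im[:,:,::-1]);pickle.dump(o,open("w1.pkl","wb"));print(o["tool_pos"],o["ee_rot"],o["wrist_force"])
E
```

```text
[0.5003 0.2396 0.2997] [-3.1397  0.0003  1.3782] [-0.2731  0.0165 -0.4306]
```

View pics/w1.png

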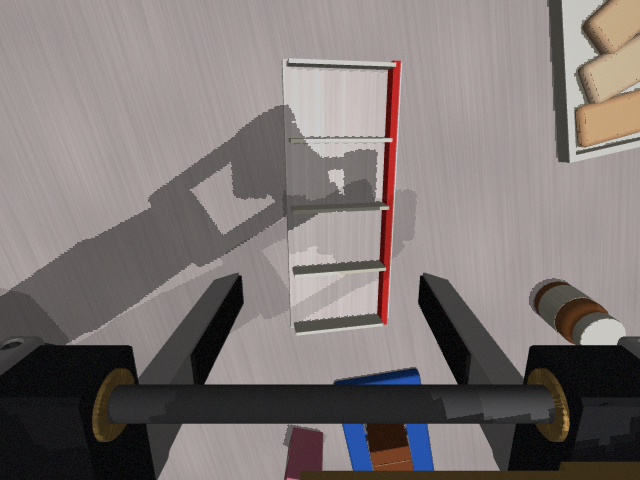

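```bash
python3 - <<'E'
from h import *
import pickle
np.set_printoptions(precision=4,suppress=True)
o=pickle.load(open("w1.pkl","rb"));C=cam("wrist",o);T=cam("top")
def red(im): return big(mask(im,0,6,140,80)|mask(im,174,180,140,80))
im=cv2.imread("pics/w1.png")[:,:,::-1].copy()
m=red(im[:340]);ys,xs=np.nonzero(m);print(ys.min(),ys.max())
rows=np.arange(ys.min()+8,ys.max()-8)
L=[(np.nonzero(m[r])[0].min()-.5,r) for r in rows];Rr=[(np.nonzero(m[r])[0].max()+.5,r) for r in rows]
P=np.array([onz(C,p,.045) for p in L])[:,:2];Q=np.array([onz(C,p,.0606) for p in Rr])[:,:2]
def ln(P):
    vx,vy,x,y=cv2.fitLine(P.astype(np.float32),cv2.DIST_HUBER,0,1e-4,1e-4).ravel(); s=np.sign(vy);return np.array([vx,vy])*s,np.array([x,y])
for nm,A in(("in@.045",P),("out@.0606",Q)):
    d,c=ln(A);yaw=-np.arctan2(d[0],d[1]);print(nm,d,c,"yaw",yaw)
d,c=ln(P);yaw=-np.arctan2(d[0],d[1]);ex=np.array([np.cos(yaw),np.sin(yaw)])
top=[];
for r in (ys.min(),ys.max()):
    x=xs[ys==r].mean();top.append(onz(C,(x,r),.0606)[:2]);print("end",top[-1],top[-1]@d)
ymid=(top[0]@d+top[1]@d)/2; xin=c@ex; O=(xin-.05)*ex+ymid*d; print("origin wrist",O,"len",(top[0]-top[1])@d)
# same origin from top camera/tri cleat ends
A,B=np.array([.5963,.3714]),np.array([.5363,.0688]);dd=(A-B)/np.linalg.norm(A-B);y2=-np.arctan2(dd[0],dd[1]);print("top cam yaw",y2,"mid",(A+B)/2,"pred strip mid",O+ex*.0545)
# dividers' top edges at cleat: check px of predicted lanes in the wrist view
s,cc=np.sin(.21),np.cos(.21)
def D(x,y,h=0): # x along display horizontal at slope surface
    z=.045+(.05-x)*np.tan(.21); return np.r_[O+ex*(x+h*s)+d*y,z+h*cc]
v=im.copy()
for y in(-.152,-.148,-.077,-.073,-.002,.002,.073,.077,.148,.152):
    for h,col in((.024,(0,255,0)),):
        cv2.line(v,*[tuple(int(round(q)) for q in proj(C,D(x,y,h))) for x in(-.085,.048)],col,1)
cv2.imwrite("pics/w1o.png",cv2.resize(v[40:350,240:440],None,fx=2.5,fy=1.9)[:,:,::-1] if 0 else cv2.resize(v[40:350,250:430],None,fx=1.9,fy=1.9,interpolation=cv2.INTER_NEAREST)[:,:,::-1])
E
```

```text
61 323
in@.045 [0.1934 0.9811] [0.563  0.2183] yaw -0.19466288
out@.0606 [0.1939 0.981 ] [0.573  0.2392] yaw -0.19514272
end [0.5948 0.371 ] 0.47902348357122865
end [0.538  0.0694] 0.1721939457449374
origin wrist [0.5144 0.2305] len 0.30682953782629124
top cam yaw -0.1957426687931588 mid [0.5663 0.2201] pred strip mid [0.5679 0.2199]
```

View pics/w1o.png

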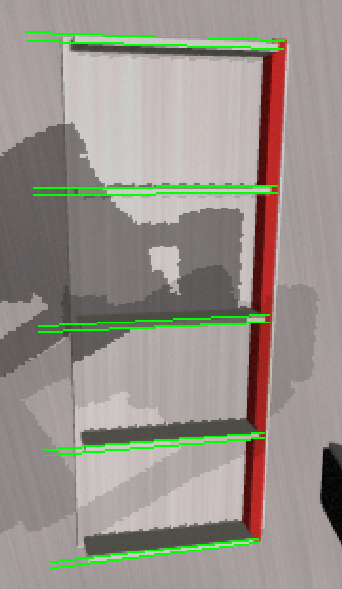

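```bash
cat >> h.py <<'E'
O=np.array([.514,.2305]);YD=-.195
RK={"brown":(.515,-.0975),"green":(.515,-.1715),"yellow":(.5135,-.2455),"purple":(.5145,-.3225)}
LN={"brown":-.1125,"green":-.0375,"yellow":.0375,"purple":.1125}
DN=(np.pi,0,np.pi/2)
RD=Ro.from_euler("z",YD)*Ro.from_euler("y",.21)*Ro.from_euler("z",np.pi/2)*Ro.from_euler("x",np.pi)
def tcp(y,up=0,x=.0245,g=.043):
    f=np.r_[x,y,.045+(.05-x)*np.tan(.21)+.001]; f+=(g+up)*np.array([np.sin(.21),0,np.cos(.21)])
    return Ro.from_euler("z",YD).apply(f)+np.r_[O,0]
def pick(k,z=.067,**a):
    p=RK[k]; plan([((*p,.2),DN),((*p,z),DN,.03)],**a)
def place(k,z=.067,**a):
    p=RK[k];r=RD.as_euler("xyz");y=LN[k]
    plan([((*p,.21),DN,.03),(tcp(y,.08),r,.04),(tcp(y,.0),r,.02)],start=((*p,z),DN))
E
python3 - <<'E'
from h import *
pick("brown");print();place("brown");print(tcp(-.1125),RD.as_euler("xyz"))
E
```

```text
-3.7 0.9 1.1 0 0 -0.02; -3.7 0.8 1.1 0 0 -0.02; -3.7 0.7 1.1 0 0 -0.02; -3.7 0.7 1.1 0 0 -0.02; -3.7 0.6 1.1 0 0 -0.02
-3.7 0.5 1.1 0 0 -0.02; -3.7 0.4 1.1 0 0 -0.02; -3.7 0.4 1.1 0 0 -0.03; -3.76 0.23 1.19 -0.001 0 -0.021 |; 0 0 2.7 0 0 0
0 0 2.7 0 0 0; 0 0 2.6 0 0 0; 0 0 2.7 0 0 0; 0 0.01 2.6 0 0 0 |

0 0 -2.9 0 0 0; 0 0 -2.8 0 0 0; 0 0 -2.9 0 0 0; 0 0 -2.8 0 0 0; 0 0 -2.9 0 0 0 |
3.5 0.4 0.6 0.03 0 0.03; 3.5 0.4 0.6 0.04 0 0.03; 3.5 0.3 0.6 0.03 0.01 0.03; 3.5 0.2 0.7 0.04 0 0.03; 3.4 0.1 0.6 0.03 0.01 0.04
3.49 -0.03 0.72 0.04 0.001 0.034 |; 0 0 1.6 0 0 0; 0 0 1.6 0 0 0; 0 0 1.6 0 0 0; 0 0 1.6 0 0 0
0 0.01 1.6 0 0 0 |
[0.52503082 0.11364798 0.09349046] [-2.93159265  0.          1.37579633]
```

step_arm(increments="-3.7 0.9 1.1 0 0 -0.02; -3.7 0.8 1.1 0 0 -0.02; -3.7 0.7 1.1 0 0 -0.02; -3.7 0.7 1.1 0 0 -0.02; -3.7 0.6 1.1 0 0 -0.02")

```text
time: 2.15
tool_pos: [0.5081, 0.0518, 0.2454]
ee_rot: [3.141, -0.001, 1.483]
wrist_force: [0.5, -0.7, -0.3]
width: 0.094
```

step_arm(increments="-3.7 0.5 1.1 0 0 -0.02; -3.7 0.4 1.1 0 0 -0.02; -3.7 0.4 1.1 0 0 -0.03; -3.8 0.2 1.2 0 0 -0.02; 0 0 0 0 0 0")

```text
time: 2.65
tool_pos: [0.5137, -0.1002, 0.1982]
ee_rot: [-3.138, 0.0, 1.566]
wrist_force: [1.0, -0.0, 0.5]
width: 0.0936
```

```bash
python3 - <<'E'
from h import *
np.set_printoptions(precision=4,suppress=True)
o=get_obs();im=snapshot("wrist");cv2.imwrite("pics/w2.png",im[:,:,::-1]);print(o["tool_pos"],o["ee_rot"])
C=cam("wrist",o)
for k,p in RK.items(): print(k,[proj(C,(p[0]+a,p[1]+b,.114)).round() for a,b in((.025,.022),(.025,-.022),(-.025,-.022),(-.025,.022))])
E
```

```text
[ 0.5137 -0.1002  0.1982] [-3.1377  0.0001  1.5664]
brown [array([367., 209.]), array([365., 265.]), array([300., 265.]), array([298., 209.])]
green [array([364., 300.]), array([363., 349.]), array([302., 349.]), array([301., 300.])]
yellow [array([360., 379.]), array([359., 421.]), array([303., 421.]), array([302., 379.])]
purple [array([360., 451.]), array([359., 488.]), array([306., 488.]), array([305., 451.])]
```

View pics/w2.png

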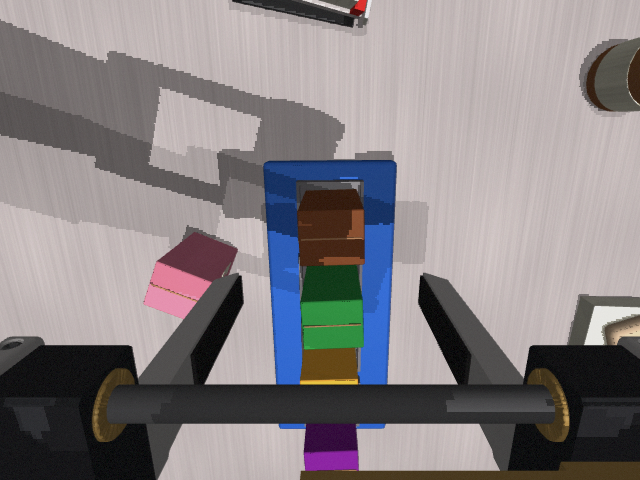

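step_arm(increments="0.3 0 2.6 0 0 0; 0 0 2.6 0 0 0; 0 0 2.6 0 0 0; 0 0 2.6 0 0 0; 0 0 2.7 0 0 0")

```text
time: 3.2
tool_pos: [0.5157, -0.0926, 0.0698]
ee_rot: [3.139, -0.0, 1.572]
wrist_force: [-0.1, 0.8, -0.7]
width: 0.0941
```

step_arm(increments="0 0 0 0 0 0; 0 0 0 0 0 0; 0 0 0 0 0 0; 0 0 0 0 0 0; 0 0 0 0 0 0", claw=1)

```text
time: 3.7
tool_pos: [0.5159, -0.0953, 0.0711]
ee_rot: [3.139, 0.001, 1.569]
wrist_force: [-0.7, -0.5, -0.4]
width: 0.0575
```

step_arm(increments="0 0 -2.9 0 0 0; 0 0 -2.8 0 0 0; 0 0 -2.9 0 0 0; 0 0 -2.8 0 0 0; 0 0 -2.9 0 0 0")

```text
time: 4.2
tool_pos: [0.5146, -0.0952, 0.2136]
ee_rot: [-3.141, -0.0, 1.568]
wrist_force: [0.1, -0.4, -1.2]
width: 0.0496
```

```bash
python3 - <<'E'
from h import *
np.set_printoptions(precision=4,suppress=True)
for i in range(4): o=get_obs();print(o["tool_pos"],o["wrist_force"],o["width"])
im=snapshot("scene");cv2.imwrite("pics/s1.png",cv2.resize(im[60:260,180:400],None,fx=3,fy=3)[:,:,::-1])
C=cam("scene")
p=o["tool_pos"];print([((proj(C,(p[0]+.025,p[1],p[2]+d))-[180,60])*3).round() for d in(-.043,0,.0188,.047)])
E
```

```text
[ 0.5146 -0.0952  0.2136] [ 0.1183 -0.4157 -1.1912] 0.04958864288373148
[ 0.5146 -0.0952  0.2136] [ 0.1183 -0.4157 -1.1912] 0.04958864288373148
[ 0.5146 -0.0952  0.2136] [ 0.1183 -0.4157 -1.1912] 0.04958864288373148
[ 0.5146 -0.0952  0.2136] [ 0.1183 -0.4157 -1.1912] 0.04958864288373148
[array([362., 334.]), array([359., 276.]), array([358., 250.]), array([357., 209.])]
```

View pics/s1.png

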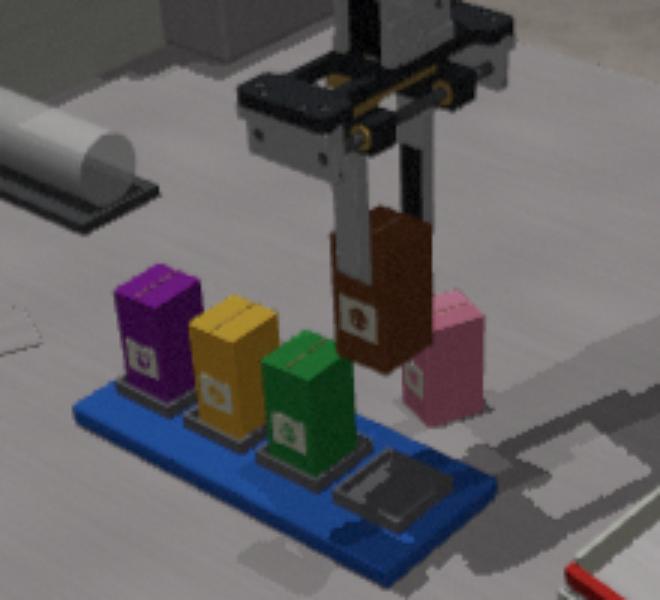

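```bash
python3 - <<'E'
from h import *
r=RD.as_euler("xyz");plan([(tcp(-.1125,.06,g=.065),r,.04),(tcp(-.1125,.006,g=.065),r,.02)])
E
```

```text
3.4 0.4 0.8 0.04 0 0.03; 3.5 0.3 0.7 0.04 0 0.03; 3.5 0.3 0.7 0.03 0.01 0.03; 3.4 0.2 0.8 0.04 0 0.03; 3.5 0.1 0.8 0.03 0.01 0.04
3.43 -0.09 0.76 0.04 0.003 0.031 |; 0 0 1.8 0 0 0; 0 0 1.8 0 0 0; 0 0.01 1.8 0 0 0 |
```

step_arm(increments="3.4 0.4 0.8 0.04 0 0.03; 3.5 0.3 0.7 0.04 0 0.03; 3.5 0.3 0.7 0.03 0.01 0.03; 3.4 0.2 0.8 0.04 0 0.03; 3.5 0.1 0.8 0.03 0.01 0.04")

```text
time: 4.75
tool_pos: [0.5358, 0.0784, 0.1727]
ee_rot: [-2.96, -0.004, 1.406]
wrist_force: [0.2, -0.8, -1.6]
width: 0.0497
```

step_arm(increments="3.4 -0.1 0.8 0.04 0 0.03; 0 0 0 0 0 0; 0 0 0 0 0 0; 0 0 0 0 0 0")

```text
time: 5.15
tool_pos: [0.5389, 0.1101, 0.1664]
ee_rot: [-2.922, 0.002, 1.377]
wrist_force: [-1.1, -0.6, -1.6]
width: 0.0496
```

```bash
python3 - <<'E'
from h import *
r=RD.as_euler("xyz");print(get_obs()["wrist_force"]);plan([(tcp(-.1125,.006,g=.065),r,.02)])
E
```

```text
[-1.10464694 -0.6475246  -1.55184881]
0 0.1 1.5 0 0 0; 0 0 1.6 0 0 0; 0.09 0.06 1.53 -0.01 0.003 0.001 |
```

step_arm(increments="0 0.1 1.5 0 0 0; 0 0 1.6 0 0 0; 0.1 0 1.3 0 0 0; 0 0 0 0 0 0; 0 0 0 0 0 0")

```text
time: 5.65
tool_pos: [0.5311, 0.1127, 0.1285]
ee_rot: [-2.926, 0.001, 1.377]
wrist_force: [-3.2, -1.9, 16.0]
width: 0.0502
```

step_arm(increments="0 0 0.2 0 0 0; 0 0 0 0 0 0")

```text
time: 5.85
tool_pos: [0.531, 0.1127, 0.1284]
ee_rot: [-2.928, 0.0, 1.377]
wrist_force: [-3.6, -1.2, 22.4]
width: 0.0498
```

step_arm(increments="0 0 0.2 0 0 0; 0 0 0 0 0 0")

```text
time: 6.05
tool_pos: [0.5309, 0.1128, 0.1283]
ee_rot: [-2.929, -0.0, 1.377]
wrist_force: [-5.5, -1.9, 28.2]
width: 0.0498
```

```bash
python3 - <<'E'
from h import *
im=snapshot("scene");cv2.imwrite("pics/s2.png",cv2.resize(im[150:370,330:560],None,fx=3,fy=2.7)[:,:,::-1] if 0 else cv2.resize(im[130:330,330:530],None,fx=3,fy=3,interpolation=cv2.INTER_CUBIC)[:,:,::-1])
o=get_obs();print(o["tool_pos"],o["ee_rot"],tcp(-.1125,0,g=.065))
C=cam("scene")
for y in(-.1125-.022,-.1125+.022): print("foot corner x+",((proj(C,tcp(y,-.001,x=.0495,g=0))-[330,130])*3).round())
E
```

```text
[0.53092183 0.11283177 0.12832345] [-2.92935417e+00 -3.07332424e-04  1.37682611e+00] [0.52953002 0.11275934 0.11500714]
foot corner x+ [141. 384.]
foot corner x+ [192. 420.]
```

View pics/s2.png

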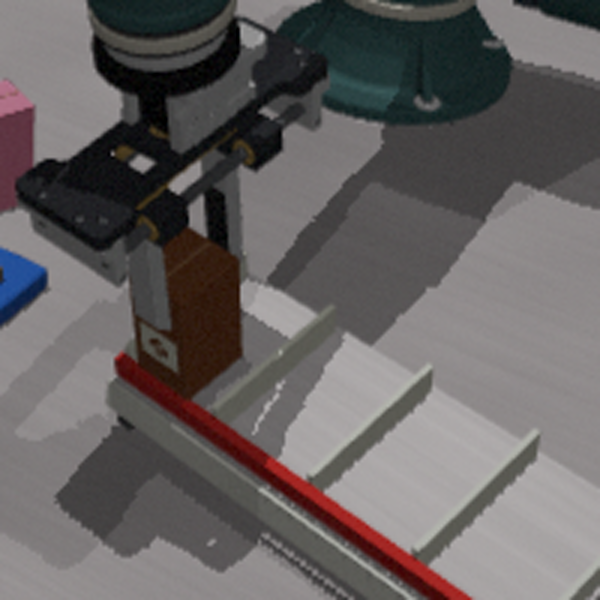

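```bash
python3 - <<'E'
from h import *
C=cam("scene")
im=snapshot("scene");m=big(mask(im[:,330:430],3,14,120,25));h=cv2.approxPolyDP(cv2.convexHull(cv2.findNonZero(m)),1.5,True)[:,0]+[330,0];print(h.tolist())
for xf in(.0245,.014):
  for up in(0,.007,.014):
    f=lambda x,y,z:proj(C,tcp(-.1125+y,0,x=xf,g=0)+ (RD*Ro.from_euler("x",np.pi)*Ro.from_euler("z",-np.pi/2) if 0 else Ro.from_euler("z",YD)*Ro.from_euler("y",.21)).apply((x,y*0,z+up))).round(1)
    print(xf,up,"rear foot",f(-.025,.022,0),"front foot",f(.025,.022,0),"rear top",f(-.025,.022,.09),"fr top",f(.025,.022,.09),"rear far top",f(-.025,-.022,.09))
E
```

```text
[[393, 263], [389, 263], [375, 253], [376, 241], [385, 211], [391, 206], [405, 213], [409, 218], [409, 248]]
0.0245 0 rear foot [412.2 253.7] front foot [394.  269.3] rear top [410.4 221.6] fr top [390.9 237.7] rear far top [392.3 210.3]
0.0245 0.007 rear foot [412.1 251.4] front foot [393.8 267. ] rear top [410.2 218.9] fr top [390.6 235.1] rear far top [392.1 207.6]
0.0245 0.014 rear foot [411.9 249. ] front foot [393.6 264.7] rear top [410.1 216.2] fr top [390.3 232.4] rear far top [391.8 204.9]
0.014 0 rear foot [416.  250.4] front foot [398.  265.9] rear top [414.5 218.2] fr top [395.1 234.2] rear far top [396.4 207. ]
0.014 0.007 rear foot [415.9 248.1] front foot [397.8 263.6] rear top [414.4 215.5] fr top [394.9 231.5] rear far top [396.1 204.3]
0.014 0.014 rear foot [415.8 245.7] front foot [397.6 261.3] rear top [414.2 212.8] fr top [394.6 228.9] rear far top [395.9 201.6]
```

step_arm(increments="0 0 -1.0 0 0 0; 0 -0.9 -0.5 0 0 0; 0 0 0 0 0 0; 0 0 0 0 0 0")

```text
time: 6.55
tool_pos: [0.5236, 0.1146, 0.1349]
ee_rot: [-2.92, 0.002, 1.378]
wrist_force: [-0.3, -0.2, -2.6]
width: 0.0497
```

```bash
python3 - <<'E'
from h import *
o=get_obs();print(o["tool_pos"],o["ee_rot"],o["wrist_force"],o["width"])
d=Ro.from_euler("z",-YD).apply(o["tool_pos"]-np.r_[O,0]);print("disp frame",d)
for g in(.065,): 
  d=np.array(d);u=np.array([np.sin(.21),0,np.cos(.21)]);f=d-g*u;print("foot",f,"slope z",.045+(.05-f[0])*np.tan(.21))
E
```

```text
[0.5235871  0.11464549 0.1348746 ] [-2.91981278e+00  2.23405934e-03  1.37767101e+00] [-0.28629359 -0.22770072 -2.58892397] 0.04971539277738944
disp frame [ 0.03185413 -0.11180114  0.1348746 ]
foot [ 0.01830423 -0.11180114  0.07130259] slope z 0.051755713454911596
```

step_arm(increments="0 0 0.8 0 0 0; 0 0 0.7 0 0 0; 0 0 0 0 0 0; 0 0 0 0 0 0")

```text
time: 6.95
tool_pos: [0.5207, 0.1154, 0.1204]
ee_rot: [-2.92, 0.002, 1.378]
wrist_force: [-0.8, 0.4, -2.0]
width: 0.0495
```

step_arm(increments="0 0 0.2 0 0 0; 0 0 0 0 0 0")

```text
time: 7.15
tool_pos: [0.5208, 0.1155, 0.1193]
ee_rot: [-2.921, 0.002, 1.378]
wrist_force: [0.1, 0.2, -1.5]
width: 0.0501
```

step_arm(increments="0 0 0.2 0 0 0; 0 0 0 0 0 0")

```text
time: 7.35
tool_pos: [0.5202, 0.1156, 0.1173]
ee_rot: [-2.921, 0.002, 1.378]
wrist_force: [-0.1, 0.4, -2.1]
width: 0.05
```

step_arm(increments="0 0 0.2 0 0 0; 0 0 0 0 0 0")

```text
time: 7.55
tool_pos: [0.5199, 0.1156, 0.1154]
ee_rot: [-2.921, 0.002, 1.378]
wrist_force: [-0.0, 0.7, -1.5]
width: 0.05
```

step_arm(increments="0 0 0.15 0 0 0; 0 0 0 0 0 0")

```text
time: 7.75
tool_pos: [0.5199, 0.1156, 0.1152]
ee_rot: [-2.923, 0.002, 1.378]
wrist_force: [0.2, -0.4, 2.8]
width: 0.0504
```

step_arm(increments="0 0.3 -0.05 0 0 0; 0 0.2 0 0 0 0; 0 0.2 0 0 0 0; 0 0 0 0 0 0; 0 0 0 0 0 0")

```text
time: 8.25
tool_pos: [0.526, 0.1148, 0.1138]
ee_rot: [-2.92, 0.001, 1.378]
wrist_force: [-2.2, 0.2, 5.2]
width: 0.0502
```

step_arm(increments="0 0.2 0 0 0 0; 0 0 0 0 0 0")

```text
time: 8.45
tool_pos: [0.5265, 0.1149, 0.1137]
ee_rot: [-2.916, 0.001, 1.378]
wrist_force: [-5.0, 1.2, 7.4]
width: 0.05
```

step_arm(increments="0 -0.1 -0.1 0 0 0; 0 0 0 0 0 0; 0 0 0 0 0 0; 0 0 0 0 0 0; 0 0 0 0 0 0", claw=-1)

```text
time: 8.95
tool_pos: [0.5276, 0.114, 0.1135]
ee_rot: [-2.921, 0.002, 1.378]
wrist_force: [0.1, -0.1, 0.4]
width: 0.0865
```

step_arm(increments="0 0 -2 0 0 0; 0 0 -3 0 0 0; 0 0 -3 0 0 0; 0 0 -2 0 0 0; 0 0 0 0 0 0")

```text
time: 9.45
tool_pos: [0.551, 0.1101, 0.2147]
ee_rot: [-2.928, -0.0, 1.377]
wrist_force: [0.5, 0.7, 0.2]
width: 0.0941
```

```bash
python3 - <<'E'
from h import *
C=cam("scene");print(get_obs()["width"])
im=snapshot("scene");cv2.imwrite("pics/s3.png",cv2.resize(im[130:330,330:530],None,fx=3,fy=3,interpolation=cv2.INTER_CUBIC)[:,:,::-1])
m=big(mask(im[:,330:430],3,14,120,25));h=cv2.approxPolyDP(cv2.convexHull(cv2.findNonZero(m)),1.5,True)[:,0]+[330,0];print(h.tolist())
p=RK["green"]
plan([((*p,.2),DN),((*p,.067),DN,.03)])
E
```

```text
0.09406033111505734
[[397, 265], [378, 252], [375, 225], [393, 211], [410, 222], [411, 253]]
-3.5 0.3 0.1 -0.03 0 -0.02; -3.5 0.2 0.1 -0.03 0 -0.02; -3.6 0.1 0.1 -0.03 0 -0.03; -3.6 0 0.1 -0.03 0 -0.02; -3.5 -0.1 0.1 -0.02 0 -0.03
-3.6 -0.1 0.1 -0.03 -0.01 -0.02; -3.5 -0.2 0.2 -0.02 0 -0.03; -3.53 -0.4 0.15 -0.025 -0.008 -0.024 |; 0 0 2.7 0 0 0; 0 0 2.7 0 0 0
0 0 2.6 0 0 0; 0 0 2.7 0 0 0; -0.01 0.01 2.6 0 0 0 |
```

View pics/s3.png

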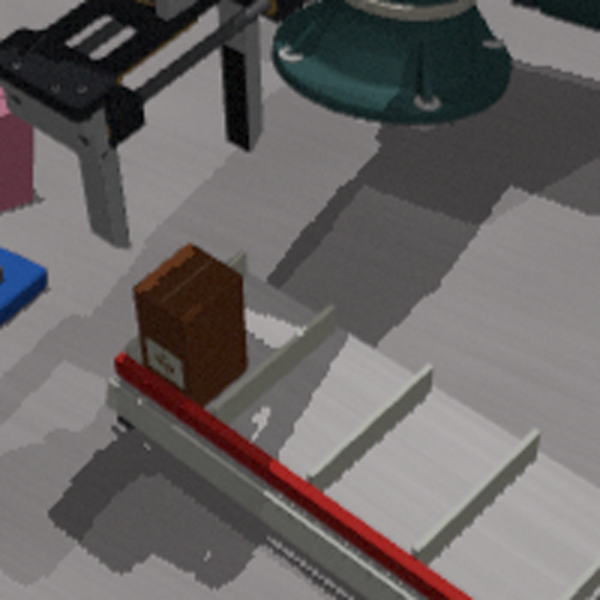

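step_arm(increments="-3.5 0.3 0.1 -0.03 0 -0.02; -3.5 0.2 0.1 -0.03 0 -0.02; -3.6 0.1 0.1 -0.03 0 -0.03; -3.6 0 0.1 -0.03 0 -0.02; -3.5 -0.1 0.1 -0.02 0 -0.03")

```text
time: 10.0
tool_pos: [0.5251, -0.0666, 0.2021]
ee_rot: [-3.06, -0.015, 1.498]
wrist_force: [0.1, -0.6, 0.2]
width: 0.0946
```

step_arm(increments="-3.6 -0.1 0.1 -0.03 -0.01 -0.02; -3.5 -0.2 0.2 -0.02 0 -0.03; -3.5 -0.4 0.1 -0.02 -0.01 -0.02; 0 0 0 0 0 0; 0 0 0 0 0 0")

```text
time: 10.5
tool_pos: [0.513, -0.171, 0.1977]
ee_rot: [-3.13, 0.0, 1.566]
wrist_force: [0.1, 0.9, 0.2]
width: 0.0941
```

```bash
python3 - <<'E'
from h import *
p=RK["green"];o=get_obs();print(o["tool_pos"],o["ee_rot"])
plan([((*p,.067),DN,.03)])
E
```

```text
[ 0.51300964 -0.1709779   0.19766064] [-3.12997249e+00  4.10713630e-05  1.56555031e+00]
0 0.1 2.6 0 0 0; 0 0.1 2.6 0 0 0; 0 0.1 2.6 0 0 0; 0 0 2.6 -0.01 0 0; -0.05 0.02 2.66 -0.002 0 -0.005 |
```

step_arm(increments="0 0.1 2.6 -0.01 0 0; 0 0.1 2.6 0 0 -0.01; 0 0 2.6 0 0 0; 0 0 2.6 0 0 0; 0 0 2.7 0 0 0")

```text
time: 11.0
tool_pos: [0.516, -0.1694, 0.0668]
ee_rot: [3.141, 0.001, 1.579]
wrist_force: [0.1, 0.6, 0.0]
width: 0.0942
```

step_arm(increments="0 0 0 0 0 0; 0 0 0 0 0 0; 0 0 0 0 0 0; 0 0 0 0 0 0; 0 0 0 0 0 0", claw=1)

```text
time: 11.5
tool_pos: [0.5169, -0.1717, 0.0701]
ee_rot: [3.138, 0.003, 1.577]
wrist_force: [0.9, -0.4, -0.7]
width: 0.0574
```

step_arm(increments="0 0 0 0 0 0; 0 0 0 0 0 0; 0 0 0 0 0 0; 0 0 0 0 0 0")

```text
time: 11.9
tool_pos: [0.516, -0.1716, 0.0695]
ee_rot: [3.14, 0.002, 1.577]
wrist_force: [-1.9, 0.9, 5.9]
width: 0.0499
```

```bash
cat >> h.py <<'E'
def place2(k,g=.043):
    o=get_obs();p=o["tool_pos"];print(p,o["ee_rot"],o["width"]);r=RD.as_euler("xyz");y=LN[k]
    plan([((p[0],p[1],.19),o["ee_rot"],.03),(tcp(y,.08,x=.016,g=g),r,.04),(tcp(y,.008,x=.016,g=g),r,.02)])
E
python3 - <<'E'
from h import *
place2("green")
E
```

```text
[ 0.51595194 -0.17160801  0.06953554] [3.14013725e+00 2.46640682e-03 1.57714671e+00] 0.04994492166930092
0 0 -2.4 0 0 0; 0 0 -2.4 0 0 0; 0 0 -2.4 0 0 0; 0 0 -2.4 0 0 0; -0.03 0.02 -2.45 0 0 0 |
4 0.4 0.2 0.02 0 0.02; 4 0.3 0.2 0.02 0 0.02; 4 0.2 0.2 0.02 0 0.02; 4 0.1 0.1 0.03 0 0.02; 4 0.1 0.1 0.02 0 0.02
4 0 0.2 0.03 0.01 0.02; 3.9 -0.1 0.2 0.02 0 0.03; 4 -0.2 0.2 0.03 0.01 0.02; 3.92 -0.22 0.2 0.022 0.004 0.029 |; 0 0 1.8 0 0 0
0 0 1.8 0 0 0; 0 0 1.8 0 0 0; 0 0 1.8 0 0 0 |
```

```bash
sed -i 's/p\[1\],.19)/p[1],.23)/; s/tcp(y,.08,x=.016/tcp(y,.13,x=.016/' h.py
python3 - <<'E'
from h import *
place2("green",g=.0455)
E
```

```text
[ 0.51595194 -0.17160801  0.06953554] [3.14013725e+00 2.46640682e-03 1.57714671e+00] 0.04994492166930092
0 0 -2.7 0 0 0; 0 0 -2.7 0 0 0; 0 0 -2.7 0 0 0; 0 0 -2.6 0 0 0; 0 0 -2.7 0 0 0
-0.04 0.02 -2.65 0 0 0 |; 3.9 0.5 0 0.02 0 0.02; 4 0.4 0 0.02 0 0.02; 4 0.3 0 0.02 0 0.02; 4 0.3 0 0.03 0 0.02
4 0.2 0 0.02 0 0.02; 3.9 0.1 0.1 0.03 0.01 0.02; 4 0 0.1 0.02 0 0.03; 3.9 -0.1 0.1 0.03 0.01 0.02; 3.98 -0.12 0.08 0.022 0.004 0.029 |
0 0 1.7 0 0 0; 0 0 1.7 0 0 0; 0 0 1.8 0 0 0; 0 0 1.7 0 0 0; 0 0 1.8 0 0 0
0 0 1.7 0 0 0; 0 0 1.8 0 0 0 |
```

step_arm(increments="0 0 -2.7 0 0 0; 0 0 -2.7 0 0 0; 0 0 -2.7 0 0 0; 0 0 -2.6 0 0 0; 0 0 -2.7 0 0 0")

```text
time: 12.4
tool_pos: [0.5156, -0.171, 0.2023]
ee_rot: [3.141, 0.001, 1.577]
wrist_force: [-0.6, -0.4, -2.2]
width: 0.05
```

step_arm(increments="0 0 -2.7 0 0 0; 3.9 0.5 0 0.02 0 0.02; 4 0.4 0 0.02 0 0.02; 4 0.3 0 0.02 0 0.02; 4 0.3 0 0.03 0 0.02")

```text
time: 12.9
tool_pos: [0.5345, -0.011, 0.228]
ee_rot: [-3.052, 0.005, 1.496]
wrist_force: [0.7, 0.3, -1.4]
width: 0.0504
```

step_arm(increments="4 0.2 0 0.02 0 0.02; 3.9 0.1 0.1 0.03 0.01 0.02; 4 0 0.1 0.02 0 0.03; 3.9 -0.1 0.1 0.03 0.01 0.02; 4 -0.1 0.1 0.02 0 0.03")

```text
time: 13.4
tool_pos: [0.5586, 0.1856, 0.2228]
ee_rot: [-2.932, 0.004, 1.374]
wrist_force: [0.0, -1.0, -2.1]
width: 0.0502
```

step_arm(increments="0 0 0 0 0 0; 0 0 0 0 0 0; 0 0 0 0 0 0")

```text
time: 13.7
tool_pos: [0.5584, 0.1834, 0.2237]
ee_rot: [-2.933, 0.004, 1.375]
wrist_force: [-0.3, -0.2, -0.9]
width: 0.0505
```

```bash
cat >> h.py <<'E'
def lower(k,g=.0455,up=.008):
    o=get_obs();d=Ro.from_euler("z",-YD).apply(o["tool_pos"]-np.r_[O,0]);R=Ro.from_euler("xyz",o["ee_rot"])
    d=d+g*Ro.from_euler("z",-YD).apply(R.as_matrix()[:,2]);print("foot",d.round(4),"rot err",(R.inv()*RD).as_rotvec().round(3),"F",np.round(o["wrist_force"],1),"w",round(o["width"],4))
    plan([(tcp(LN[k],up,x=.016,g=g),RD.as_euler("xyz"),.02)])
E
python3 - <<'E'
from h import *
lower("green")
E
```

```text
foot [ 0.0432 -0.0378  0.1792] rot err [ 0.001  0.004 -0.002] F [-0.3 -0.2 -0.9] w 0.0505
0 0 1.7 0 0 0; 0 0 1.7 0 0 0; 0 0 1.7 0 0 0; 0 0 1.7 0 0 0; 0 0 1.8 0 0 0
0 0 1.7 0 0 0; 0.06 -0.05 1.79 0.001 0.004 -0.002 |
```

step_arm(increments="0 0 1.7 0 0 0; 0 0 1.7 0 0 0; 0 0 1.7 0 0 0; 0 0 1.7 0 0 0; 0 0 1.8 0 0 0")

```text
time: 14.2
tool_pos: [0.541, 0.1858, 0.1401]
ee_rot: [-2.935, 0.003, 1.374]
wrist_force: [-1.3, 0.5, -2.3]
width: 0.05
```

step_arm(increments="0 0 1.7 0 0 0; 0.1 0 1.7 0 0 0; 0 0 0.2 0 0 0; 0 0 0 0 0 0")

```text
time: 14.6
tool_pos: [0.5336, 0.1886, 0.105]
ee_rot: [-2.933, 0.004, 1.374]
wrist_force: [-0.5, 0.2, -1.4]
width: 0.0501
```

step_arm(increments="0 0 0.2 0 0 0; 0 0 0 0 0 0")

```text
time: 14.8
tool_pos: [0.534, 0.1895, 0.104]
ee_rot: [-2.935, 0.003, 1.375]
wrist_force: [-0.1, 0.2, -2.7]
width: 0.0502
```

step_arm(increments="0 0 0.15 0 0 0; 0 0 0 0 0 0")

```text
time: 15.0
tool_pos: [0.5332, 0.1898, 0.1018]
ee_rot: [-2.934, 0.004, 1.376]
wrist_force: [-0.1, 0.2, -2.2]
width: 0.05
```

step_arm(increments="0 0 0.2 0 0 0; 0 0 0 0 0 0")

```text
time: 15.2
tool_pos: [0.5324, 0.1899, 0.0993]
ee_rot: [-2.933, 0.004, 1.376]
wrist_force: [-0.2, 0.5, -2.0]
width: 0.0499
```

step_arm(increments="0 0 0.15 0 0 0; 0 0 0 0 0 0")

```text
time: 15.4
tool_pos: [0.5321, 0.1899, 0.0978]
ee_rot: [-2.933, 0.004, 1.376]
wrist_force: [-0.4, -0.2, -2.5]
width: 0.0499
```

step_arm(increments="0 0 0.15 0 0 0; 0 0 0 0 0 0")

```text
time: 15.6
tool_pos: [0.5318, 0.1899, 0.0964]
ee_rot: [-2.933, 0.004, 1.376]
wrist_force: [0.8, 0.6, -2.0]
width: 0.0502
```

step_arm(increments="0 0 0.15 0 0 0; 0 0 0 0 0 0")

```text
time: 15.8
tool_pos: [0.5319, 0.19, 0.096]
ee_rot: [-2.934, 0.003, 1.376]
wrist_force: [0.1, 0.2, 2.0]
width: 0.0503
```

step_arm(increments="0 0 0.15 0 0 0; 0 0 0 0 0 0")

```text
time: 16.0
tool_pos: [0.5319, 0.19, 0.0959]
ee_rot: [-2.935, 0.003, 1.376]
wrist_force: [-1.0, -1.9, 6.9]
width: 0.0499
```

step_arm(increments="0 0.3 -0.1 0 0 0; 0 0.2 0 0 0 0; 0 0.1 0 0 0 0; 0 0 0 0 0 0; 0 0 0 0 0 0")

```text
time: 16.5
tool_pos: [0.5369, 0.1894, 0.0949]
ee_rot: [-2.932, 0.003, 1.376]
wrist_force: [-3.9, -0.3, 6.3]
width: 0.0502
```

step_arm(increments="0 0.1 0 0 0 0; 0 0 0 0 0 0")

```text
time: 16.7
tool_pos: [0.537, 0.1894, 0.0949]
ee_rot: [-2.93, 0.003, 1.377]
wrist_force: [-5.1, 0.6, 8.0]
width: 0.0499
```

step_arm(increments="0 0.1 0 0 0 0; 0 0 0 0 0 0")

```text
time: 16.9
tool_pos: [0.5371, 0.1894, 0.0949]
ee_rot: [-2.928, 0.003, 1.377]
wrist_force: [-7.0, 0.6, 9.6]
width: 0.0501
```

step_arm(increments="0 -0.2 -0.1 0 0 0; 0 0 0 0 0 0; 0 0 0 0 0 0; 0 0 0 0 0 0; 0 0 0 0 0 0", claw=-1)

```text
time: 17.4
tool_pos: [0.5376, 0.1887, 0.094]
ee_rot: [-2.933, 0.004, 1.376]
wrist_force: [-0.6, -0.1, 0.7]
width: 0.087
```

step_arm(increments="0 0 -2 0 0 0; 0 0 -3 0 0 0; 0 0 -3.5 0 0 0; 0 0 -3.5 0 0 0; 0 0 0 0 0 0")

```text
time: 17.9
tool_pos: [0.5649, 0.1847, 0.2176]
ee_rot: [-2.944, -0.0, 1.375]
wrist_force: [0.0, 0.2, 0.1]
width: 0.0943
```

```bash
python3 - <<'E'
from h import *
C=cam("scene")
im=snapshot("scene");m=big(mask(im[:,330:470],50,80,100,25));h=cv2.approxPolyDP(cv2.convexHull(cv2.findNonZero(m)),1.5,True)[:,0]+[330,0];print(h.tolist())
f=lambda x,y,z:proj(C,tcp(-.0375+y,0,x=.0245,g=0)+Ro.from_euler("z",YD).apply(Ro.from_euler("y",.21).apply((x,0,z)))).round(1)
print("rear foot",f(-.025,.022,0),"rear top",f(-.025,.022,.09),"rear far top",f(-.025,-.022,.09))
pick("yellow")
E
```

```text
[[431, 287], [409, 272], [408, 247], [425, 232], [445, 243], [444, 274]]
rear foot [443.3 274.6] rear top [443.7 242.4] rear far top [423.8 229.9]
-3.9 0.3 0.1 -0.02 0 -0.02; -3.9 0.3 0.1 -0.02 0 -0.02; -3.9 0.2 0.1 -0.02 0 -0.02; -3.9 0.1 0.1 -0.02 0 -0.02; -4 0 0.1 -0.02 0 -0.02
-3.9 -0.1 0.1 -0.02 0 -0.02; -4 -0.2 0.1 -0.02 0 -0.02; -3.9 -0.2 0 -0.02 0 -0.01; -3.9 -0.3 0.1 -0.01 -0.01 -0.02; -4 -0.3 0.1 -0.02 0 -0.01
-3.93 -0.4 0.05 -0.01 -0.009 -0.016 |; 0 0 2.7 0 0 0; 0 0 2.7 0 0 0; 0 0 2.6 0 0 0; 0 0 2.7 0 0 0
0 0 2.6 0 0 0 |
```

step_arm(increments="-3.9 0.3 0.1 -0.02 0 -0.02; -3.9 0.3 0.1 -0.02 0 -0.02; -3.9 0.2 0.1 -0.02 0 -0.02; -3.9 0.1 0.1 -0.02 0 -0.02; -4 0 0.1 -0.02 0 -0.02")

```text
time: 18.45
tool_pos: [0.5381, -0.0116, 0.2022]
ee_rot: [-3.031, -0.012, 1.476]
wrist_force: [0.0, -0.4, 1.1]
width: 0.0941
```

step_arm(increments="-3.9 -0.1 0.1 -0.02 0 -0.02; -4 -0.2 0.1 -0.02 0 -0.02; -3.9 -0.2 0 -0.02 0 -0.01; -3.9 -0.3 0.1 -0.01 -0.01 -0.02; -4 -0.3 0.1 -0.02 0 -0.01")

```text
time: 18.95
tool_pos: [0.5152, -0.2071, 0.1963]
ee_rot: [-3.123, -0.009, 1.556]
wrist_force: [0.6, -0.1, 0.1]
width: 0.0943
```

step_arm(increments="-3.9 -0.4 0.1 -0.01 -0.01 -0.02; 0 0 0 0 0 0; 0 0 0 0 0 0; 0 0 0 0 0 0")

```text
time: 19.35
tool_pos: [0.5116, -0.2441, 0.1963]
ee_rot: [-3.133, 0.001, 1.576]
wrist_force: [-0.4, 0.0, 0.4]
width: 0.0939
```

```bash
python3 - <<'E'
from h import *
p=RK["yellow"];o=get_obs();print(o["tool_pos"],o["ee_rot"])
C=cam("wrist",o);im=snapshot("wrist");m=big(mask(im[:390],20,33,150,60));print("yellow px bbox",cv2.boundingRect(m))
print([proj(C,(p[0]+a,p[1]+b,.114)).round() for a,b in((.025,.022),(.025,-.022),(-.025,-.022))])
plan([((*p,.067),DN,.03)])
E
```

```text
[ 0.51155127 -0.24413349  0.19633826] [-3.13339725e+00  9.25059179e-04  1.57578386e+00]
yellow px bbox (305, 259, 60, 11)
[array([368., 215.]), array([366., 271.]), array([301., 270.])]
0 0.1 2.6 0 0 0; 0 0 2.6 0 0 0; 0 0.1 2.6 0 0 0; -0.1 0 2.6 0 0 0; -0.03 0.06 2.58 -0.008 0.002 0.006 |
```

step_arm(increments="0 0.1 2.6 -0.01 0 0; 0 0 2.6 0 0 0; 0 0.1 2.6 0 0 0; -0.1 0 2.6 0 0 0; 0 0 2.5 0 0 0")

```text
time: 19.9
tool_pos: [0.5143, -0.2451, 0.0674]
ee_rot: [3.138, 0.002, 1.577]
wrist_force: [-0.3, 0.1, 0.5]
width: 0.094
```

step_arm(increments="0 0 0 0 0 0; 0 0 0 0 0 0; 0 0 0 0 0 0; 0 0 0 0 0 0; 0 0 0 0 0 0", claw=1)

```text
time: 20.4
tool_pos: [0.5148, -0.247, 0.07]
ee_rot: [3.136, 0.004, 1.575]
wrist_force: [0.2, -0.3, 0.6]
width: 0.0574
```

step_arm(increments="0 0 0 0 0 0; 0 0 0 0 0 0; 0 0 0 0 0 0; 0 0 0 0 0 0")

```text
time: 20.8
tool_pos: [0.514, -0.2469, 0.0695]
ee_rot: [3.138, 0.003, 1.575]
wrist_force: [-1.4, -0.1, 5.2]
width: 0.0497
```

```bash
python3 - <<'E'
from h import *
place2("yellow",g=.0455)
E
```

```text
[ 0.51399907 -0.24694884  0.06945909] [3.13792659 0.00323666 1.57485875] 0.04971827423814363
0 0 -2.7 0 0 0; 0 0 -2.7 0 0 0; 0 0 -2.7 0 0 0; 0 0 -2.7 0 0 0; 0 0 -2.6 0 0 0
-0.05 0.06 -2.65 0 0 0 |; 3.9 0.5 0 0.02 0 0.02; 3.9 0.4 0 0.02 0 0.01; 3.9 0.3 0 0.02 0 0.02; 3.9 0.3 0 0.02 0 0.01
3.9 0.2 0 0.01 0 0.02; 3.9 0.2 0 0.02 0 0.01; 3.9 0.1 0 0.01 0 0.02; 3.9 0 0 0.02 0 0.01; 3.9 0 0 0.01 0 0.02
3.9 -0.1 0 0.02 0.01 0.01; 3.9 -0.1 0.1 0.01 0 0.02; 3.9 -0.2 0 0.02 0.01 0.01; 3.85 -0.15 0.1 0.015 0.004 0.016 |; 0 0 1.7 0 0 0
0 0 1.7 0 0 0; 0 0 1.8 0 0 0; 0 0 1.7 0 0 0; 0 0 1.8 0 0 0; 0 0 1.7 0 0 0
0.01 0 1.8 0 0 0 |
```

step_arm(increments="0 0 -2.7 0 0 0; 0 0 -2.7 0 0 0; 0 0 -2.7 0 0 0; 0 0 -2.7 0 0 0; 0 0 -2.6 0 0 0")

```text
time: 21.3
tool_pos: [0.5135, -0.2462, 0.2026]
ee_rot: [3.139, 0.002, 1.575]
wrist_force: [0.6, -0.5, -1.6]
width: 0.0498
```

step_arm(increments="0 0.1 -2.6 0 0 0; 3.9 0.5 0 0.02 0 0.02; 3.9 0.4 0 0.02 0 0.01; 3.9 0.3 0 0.02 0 0.02; 3.9 0.3 0 0.02 0 0.01")

```text
time: 21.8
tool_pos: [0.5327, -0.0891, 0.2267]
ee_rot: [-3.064, 0.004, 1.514]
wrist_force: [0.5, 0.3, -0.9]
width: 0.0501
```

step_arm(increments="3.9 0.2 0 0.01 0 0.02; 3.9 0.2 0 0.02 0 0.01; 3.9 0.1 0 0.01 0 0.02; 3.9 0 0 0.02 0 0.01; 3.9 0 0 0.01 0 0.02")

```text
time: 22.3
tool_pos: [0.5549, 0.1051, 0.2245]
ee_rot: [-2.994, 0.013, 1.435]
wrist_force: [-0.0, -0.4, -1.3]
width: 0.05
```

step_arm(increments="3.9 -0.1 0 0.02 0.01 0.01; 3.9 -0.1 0.1 0.01 0 0.02; 3.9 -0.2 0 0.02 0.01 0.01; 3.8 -0.2 0.1 0.02 0 0.02; 0 0 0 0 0 0")

```text
time: 22.8
tool_pos: [0.5725, 0.2618, 0.2206]
ee_rot: [-2.923, 0.004, 1.378]
wrist_force: [-0.7, 0.5, -2.2]
width: 0.0499
```

step_arm(increments="0 0 0 0 0 0; 0 0 0 0 0 0")

```text
time: 23.0
tool_pos: [0.5727, 0.2565, 0.2233]
ee_rot: [-2.926, 0.005, 1.372]
wrist_force: [-0.5, -0.4, -1.4]
width: 0.0499
```

```bash
python3 - <<'E'
from h import *
lower("yellow",up=.003)
E
```

```text
foot [0.0428 0.0367 0.1788] rot err [-0.006  0.004 -0.005] F [-0.5 -0.4 -1.4] w 0.0499
0 0 1.8 0 0 0; 0 0 1.8 0 0 0; 0 0 1.8 0 0 0; 0 0 1.8 0 0 0; 0 0 1.8 0 0 0
0.1 0 1.8 0 0 0; 0.02 0.04 1.74 -0.006 0.004 -0.005 |
```

step_arm(increments="0 0 1.8 0 0 0; 0 0 1.8 0 0 0; 0 0 1.8 0 0 0; 0 0 1.8 0 0 0; 0 0 1.8 0 0 0")

```text
time: 23.5
tool_pos: [0.5539, 0.2592, 0.1358]
ee_rot: [-2.927, 0.004, 1.371]
wrist_force: [0.5, 0.0, -2.0]
width: 0.0504
```

step_arm(increments="0.1 0 1.8 0 0 0; 0 0 1.6 0 0 0; 0 0 0.3 0 0 0; 0 0 0 0 0 0; 0 0 0 0 0 0")

```text
time: 24.0
tool_pos: [0.547, 0.2627, 0.1011]
ee_rot: [-2.928, 0.004, 1.372]
wrist_force: [-0.1, -0.3, -0.8]
width: 0.0498
```

step_arm(increments="0 0 0.2 0 0 0; 0 0 0 0 0 0")

```text
time: 24.2
tool_pos: [0.5462, 0.2632, 0.0984]
ee_rot: [-2.927, 0.004, 1.373]
wrist_force: [0.4, 0.1, -1.4]
width: 0.05
```

step_arm(increments="0 0 0.2 0 0 0; 0 0 0 0 0 0")

```text
time: 24.4
tool_pos: [0.5456, 0.2634, 0.0961]
ee_rot: [-2.927, 0.004, 1.373]
wrist_force: [0.6, 0.1, -0.3]
width: 0.0501
```

step_arm(increments="0 0 0.15 0 0 0; 0 0 0 0 0 0")

```text
time: 24.6
tool_pos: [0.5456, 0.2635, 0.0961]
ee_rot: [-2.928, 0.004, 1.373]
wrist_force: [-0.7, -0.9, 5.8]
width: 0.0497
```

step_arm(increments="0 0.3 0 0 0 0; 0 0.2 0 0 0 0; 0 0.1 0 0 0 0; 0 0 0 0 0 0; 0 0 0 0 0 0")

```text
time: 25.1
tool_pos: [0.5501, 0.263, 0.0953]
ee_rot: [-2.925, 0.003, 1.374]
wrist_force: [-3.2, 0.5, 6.5]
width: 0.05
```

step_arm(increments="0 0.1 0 0 0 0; 0 0 0 0 0 0")

```text
time: 25.3
tool_pos: [0.5509, 0.2629, 0.095]
ee_rot: [-2.925, 0.003, 1.374]
wrist_force: [-3.2, 0.2, 7.8]
width: 0.0504
```

step_arm(increments="0 0.1 0 0 0 0; 0 0 0 0 0 0")

```text
time: 25.5
tool_pos: [0.5519, 0.2627, 0.0949]
ee_rot: [-2.925, 0.003, 1.374]
wrist_force: [-2.9, 1.0, 7.3]
width: 0.0501
```

step_arm(increments="0 0.1 0 0 0 0; 0 0.1 0 0 0 0; 0 0 0 0 0 0")

```text
time: 25.8
tool_pos: [0.5523, 0.2627, 0.0948]
ee_rot: [-2.921, 0.003, 1.375]
wrist_force: [-7.0, 1.3, 9.6]
width: 0.0501
```

step_arm(increments="0 0.1 0 0 0 0; 0 0 0 0 0 0")

```text
time: 26.0
tool_pos: [0.5524, 0.2627, 0.0948]
ee_rot: [-2.919, 0.003, 1.375]
wrist_force: [-8.2, 1.8, 11.9]
width: 0.0499
```

step_arm(increments="0 -0.3 -0.1 0 0 0; 0 0 0 0 0 0; 0 0 0 0 0 0; 0 0 0 0 0 0; 0 0 0 0 0 0", claw=-1)

```text
time: 26.5
tool_pos: [0.5529, 0.2616, 0.0931]
ee_rot: [-2.926, 0.005, 1.373]
wrist_force: [0.0, 0.6, 0.3]
width: 0.0866
```

step_arm(increments="0 0 -2 0 0 0; 0 0 -3 0 0 0; 0 0 -3.5 0 0 0; 0 0 -3.5 0 0 0; 0 0 0 0 0 0")

```text
time: 27.0
tool_pos: [0.581, 0.2576, 0.2169]
ee_rot: [-2.936, -0.001, 1.372]
wrist_force: [0.3, -0.3, 0.1]
width: 0.0944
```

```bash
python3 - <<'E'
from h import *
C=cam("scene")
im=snapshot("scene");m=big(mask(im[:,400:520],18,33,150,40));h=cv2.approxPolyDP(cv2.convexHull(cv2.findNonZero(m)),1.5,True)[:,0]+[400,0];print(h.tolist())
f=lambda x,y,z:proj(C,tcp(.0375+y,0,x=.0245,g=0)+Ro.from_euler("z",YD).apply(Ro.from_euler("y",.21).apply((x,0,z)))).round(1)
print("rear foot",f(-.025,.022,0),"rear top",f(-.025,.022,.09),"rear far top",f(-.025,-.022,.09))
pick("purple")
E
```

```text
[[482, 266], [479, 297], [465, 311], [443, 297], [442, 271], [458, 256], [462, 254]]
rear foot [477.4 297.5] rear top [480.7 265.4] rear far top [458.5 251.6]
-3.9 0.3 0 -0.01 0 -0.01; -3.9 0.3 0 -0.01 0 -0.01; -3.9 0.3 0 -0.01 0 -0.01; -3.9 0.2 0 -0.01 0 -0.01; -3.9 0.2 0 -0.02 0 -0.01
-3.9 0.2 0.1 -0.01 0 -0.01; -3.9 0.1 0.1 -0.02 0 -0.02; -3.9 0 0 -0.01 0 -0.01; -3.9 0 0.1 -0.02 0 -0.02; -3.9 -0.1 0 -0.01 0 -0.01
-3.9 -0.1 0.1 -0.02 0 -0.02; -3.9 -0.2 0 -0.01 0 -0.01; -3.8 -0.2 0.1 -0.02 -0.01 -0.02; -3.8 -0.3 0.1 -0.01 0 -0.01; -3.88 -0.4 0.03 -0.018 -0.009 -0.019 |
0 0 2.7 0 0 0; 0 0 2.7 0 0 0; 0 0 2.6 0 0 0; 0 0 2.7 0 0 0; 0.01 0 2.6 0 0 0 |
```

step_arm(increments="-3.9 0.3 0 -0.01 0 -0.01; -3.9 0.3 0 -0.01 0 -0.01; -3.9 0.3 0 -0.01 0 -0.01; -3.9 0.2 0 -0.01 0 -0.01; -3.9 0.2 0 -0.02 0 -0.01")

```text
time: 27.55
tool_pos: [0.5548, 0.0616, 0.2058]
ee_rot: [-2.983, -0.004, 1.423]
wrist_force: [0.4, -0.2, 0.1]
width: 0.0941
```

step_arm(increments="-3.9 0.2 0.1 -0.01 0 -0.01; -3.9 0.1 0.1 -0.02 0 -0.02; -3.9 0 0 -0.01 0 -0.01; -3.9 0 0.1 -0.02 0 -0.02; -3.9 -0.1 0 -0.01 0 -0.01")

```text
time: 28.05
tool_pos: [0.5326, -0.1318, 0.2011]
ee_rot: [-3.054, -0.014, 1.492]
wrist_force: [1.3, -0.2, 0.1]
width: 0.094
```

step_arm(increments="-3.9 -0.1 0.1 -0.02 0 -0.02; -3.9 -0.2 0 -0.01 0 -0.01; -3.8 -0.2 0.1 -0.02 -0.01 -0.02; -3.8 -0.3 0.1 -0.01 0 -0.01; -3.9 -0.4 0 -0.02 -0.01 -0.02")

```text
time: 28.55
tool_pos: [0.5118, -0.3238, 0.1959]
ee_rot: [-3.135, 0.001, 1.573]
wrist_force: [-0.1, -0.6, -0.2]
width: 0.0937
```

step_arm(increments="0 0 0 0 0 0; 0 0 0 0 0 0; 0 0 0 0 0 0")

```text
time: 28.85
tool_pos: [0.5128, -0.3217, 0.1976]
ee_rot: [-3.136, 0.001, 1.573]
wrist_force: [-0.4, 0.2, 0.1]
width: 0.0941
```

```bash
python3 - <<'E'
from h import *
p=RK["purple"];o=get_obs();print(o["tool_pos"],o["ee_rot"])
C=cam("wrist",o);im=snapshot("wrist");m=big(mask(im[:390],135,155,100,30));print("purple px bbox",cv2.boundingRect(m))
print([proj(C,(p[0]+a,p[1]+b,.114)).round() for a,b in((.025,.022),(.025,-.022),(-.025,-.022))])
plan([((*p,.067),DN,.03)])
E
```

```text
[ 0.51275004 -0.32167219  0.19755907] [-3.13599222e+00  1.34660980e-03  1.57298812e+00]
purple px bbox (298, 193, 68, 78)
[array([368., 214.]), array([366., 270.]), array([301., 269.])]
0 0 2.6 0 0 0; 0 0.1 2.6 0 0 0; 0 0 2.6 0 0 0; 0 0.1 2.6 0 0 0; -0.07 0.01 2.7 -0.005 0.002 0.003 |
```

step_arm(increments="0 0 2.6 0 0 0; 0 0 2.6 0 0 0; 0 0 2.6 0 0 0; 0 0.1 2.6 0 0 0; -0.1 0 2.6 0 0 0")

```text
time: 29.4
tool_pos: [0.5141, -0.3227, 0.0679]
ee_rot: [-3.138, 0.003, 1.575]
wrist_force: [0.0, -0.5, 0.3]
width: 0.094
```

step_arm(increments="0 0 0 0 0 0; 0 0 0 0 0 0; 0 0 0 0 0 0; 0 0 0 0 0 0; 0 0 0 0 0 0", claw=1)

```text
time: 29.9
tool_pos: [0.5142, -0.3248, 0.0705]
ee_rot: [-3.14, 0.005, 1.572]
wrist_force: [-0.1, -0.7, 0.3]
width: 0.0576
```

step_arm(increments="0 0 0 0 0 0; 0 0 0 0 0 0; 0 0 0 0 0 0; 0 0 0 0 0 0")

```text
time: 30.3
tool_pos: [0.5138, -0.3247, 0.0698]
ee_rot: [-3.139, 0.004, 1.572]
wrist_force: [-1.3, 0.9, 5.1]
width: 0.0502
```

```bash
python3 - <<'E'
from h import *
place2("purple",g=.0455)
E
```

```text
[ 0.51378975 -0.32472852  0.06978993] [-3.13879556  0.00415836  1.57211084] 0.05020421264256701
0 0 -2.7 0 0 0; 0 0 -2.7 0 0 0; 0 0 -2.7 0 0 0; 0 0 -2.6 0 0 0; 0 0 -2.7 0 0 0
-0.07 -0.04 -2.62 0 0 0 |; 3.9 0.4 0 0.01 0 0.01; 3.9 0.4 0 0.01 0 0.01; 3.9 0.4 0 0.01 0 0.01; 3.9 0.3 0 0.01 0 0.01
3.9 0.3 0 0.01 0 0.01; 3.9 0.2 0 0.01 0 0.01; 3.9 0.2 0 0.01 0 0.01; 3.9 0.2 0 0.01 0 0.01; 3.8 0.1 0 0.01 0 0.01
3.9 0.1 0 0.01 0 0.01; 3.9 0.1 0 0.02 0 0.01; 3.8 0 0 0.01 0 0.01; 3.9 0 0 0.02 0 0.01; 3.8 -0.1 0 0.01 0.01 0.02
3.8 -0.1 0 0.02 0 0.01; 3.9 -0.2 0 0.01 0.01 0.02; 3.84 -0.26 0.07 0.019 0.005 0.013 |; 0 0 1.7 0 0 0; 0 0 1.7 0 0 0
0 0 1.8 0 0 0; 0 0 1.7 0 0 0; 0 0 1.8 0 0 0; 0 0 1.7 0 0 0; 0 0.01 1.8 0 0 0 |
```

step_arm(increments="0 0 -2.7 0 0 0; 0 0 -2.7 0 0 0; 0 0 -2.7 0 0 0; 0 0 -2.6 0 0 0; 0 0 -2.7 0 0 0")

```text
time: 30.8
tool_pos: [0.5134, -0.3236, 0.2021]
ee_rot: [-3.135, 0.002, 1.572]
wrist_force: [0.5, 0.1, -1.0]
width: 0.0501
```

step_arm(increments="-0.1 0 -2.6 0 0 0; 3.9 0.4 0 0.01 0 0.01; 3.9 0.4 0 0.01 0 0.01; 3.9 0.4 0 0.01 0 0.01; 3.9 0.3 0 0.01 0 0.01")

```text
time: 31.3
tool_pos: [0.5308, -0.1676, 0.2266]
ee_rot: [-3.095, 0.003, 1.531]
wrist_force: [0.2, -0.1, -1.6]
width: 0.0499
```

step_arm(increments="3.9 0.3 0 0.01 0 0.01; 3.9 0.2 0 0.01 0 0.01; 3.9 0.2 0 0.01 0 0.01; 3.9 0.2 0 0.01 0 0.01; 3.8 0.1 0 0.01 0 0.01")

```text
time: 31.8
tool_pos: [0.5521, 0.0257, 0.225]
ee_rot: [-3.046, 0.008, 1.482]
wrist_force: [0.4, 0.5, -2.0]
width: 0.05
```

step_arm(increments="3.9 0.1 0 0.01 0 0.01; 3.9 0.1 0 0.02 0 0.01; 3.8 0 0 0.01 0 0.01; 3.9 0 0 0.02 0 0.01; 3.8 -0.1 0 0.01 0.01 0.02")

```text
time: 32.3
tool_pos: [0.5741, 0.2176, 0.2225]
ee_rot: [-2.976, 0.007, 1.421]
wrist_force: [0.5, 0.0, -1.1]
width: 0.0504
```

step_arm(increments="3.8 -0.1 0 0.02 0 0.01; 3.9 -0.2 0 0.01 0.01 0.02; 3.8 -0.3 0.1 0.02 0 0.01; 0 0 0 0 0 0; 0 0 0 0 0 0")

```text
time: 32.8
tool_pos: [0.5866, 0.3307, 0.2215]
ee_rot: [-2.926, 0.006, 1.381]
wrist_force: [0.4, -0.6, -2.0]
width: 0.0503
```

step_arm(increments="0 0 0 0 0 0")

```text
time: 32.9
tool_pos: [0.587, 0.3293, 0.2233]
ee_rot: [-2.928, 0.005, 1.379]
wrist_force: [-0.2, -0.1, -1.8]
width: 0.0501
```

```bash
python3 - <<'E'
from h import *
lower("purple",up=.003)
E
```

```text
foot [0.0429 0.1108 0.1789] rot err [-0.003  0.005  0.002] F [-0.2 -0.1 -1.8] w 0.0501
0 0 1.8 0 0 0; 0 0 1.8 0 0 0; 0 0 1.8 0 0 0; 0.1 0 1.8 0 0 0; 0 0 1.8 0 0 0
0.1 0 1.8 0 0 0; 0.01 0.02 1.75 -0.003 0.005 0.002 |
```

step_arm(increments="0 0 1.8 0 0 0; 0 0 1.8 0 0 0; 0 0 1.8 0 0 0; 0 0 1.8 0 0 0; 0 0 1.8 0 0 0")

```text
time: 33.4
tool_pos: [0.5684, 0.3319, 0.1362]
ee_rot: [-2.93, 0.003, 1.378]
wrist_force: [0.7, -0.2, -1.2]
width: 0.05
```

step_arm(increments="0.1 0 1.8 0 0 0; 0 0 1.6 0 0 0; 0 0 0.3 0 0 0; 0 0 0 0 0 0; 0 0 0 0 0 0")

```text
time: 33.9
tool_pos: [0.5616, 0.3355, 0.1014]
ee_rot: [-2.931, 0.002, 1.379]
wrist_force: [-0.0, 0.5, -1.4]
width: 0.0499
```

step_arm(increments="0 0 0.2 0 0 0; 0 0 0 0 0 0")

```text
time: 34.1
tool_pos: [0.5608, 0.336, 0.0986]
ee_rot: [-2.93, 0.003, 1.38]
wrist_force: [-0.2, 0.8, -0.7]
width: 0.0502
```

step_arm(increments="0 0 0.2 0 0 0; 0 0 0 0 0 0")

```text
time: 34.3
tool_pos: [0.5602, 0.3363, 0.0964]
ee_rot: [-2.93, 0.003, 1.38]
wrist_force: [1.2, 0.0, 0.2]
width: 0.0509
```

step_arm(increments="0 0 0.15 0 0 0; 0 0 0 0 0 0")

```text
time: 34.5
tool_pos: [0.5602, 0.3363, 0.0963]
ee_rot: [-2.931, 0.002, 1.38]
wrist_force: [-0.4, -0.5, 5.0]
width: 0.0503
```

Contact; slide to the cleat.

step_arm(increments="0 0.3 0 0 0 0; 0 0.2 0 0 0 0; 0 0.1 0 0 0 0; 0 0 0 0 0 0; 0 0 0 0 0 0")

```text
time: 35.0
tool_pos: [0.5647, 0.336, 0.0954]
ee_rot: [-2.928, 0.001, 1.381]
wrist_force: [-3.7, -0.1, 7.5]
width: 0.05
```

step_arm(increments="0 0.1 0 0 0 0; 0 0 0 0 0 0")

```text
time: 35.2
tool_pos: [0.5656, 0.3359, 0.0952]
ee_rot: [-2.928, 0.001, 1.381]
wrist_force: [-2.6, 0.1, 7.3]
width: 0.05
```

step_arm(increments="0 0.1 0 0 0 0; 0 0 0 0 0 0")

```text
time: 35.4
tool_pos: [0.5659, 0.3358, 0.0952]
ee_rot: [-2.926, 0.001, 1.381]
wrist_force: [-4.1, 0.3, 7.5]
width: 0.0498
```

step_arm(increments="0 0.1 0 0 0 0; 0 0 0 0 0 0")

```text
time: 35.6
tool_pos: [0.5661, 0.3358, 0.0952]
ee_rot: [-2.924, 0.002, 1.382]
wrist_force: [-5.6, -0.8, 9.1]
width: 0.05
```

step_arm(increments="0 -0.2 -0.1 0 0 0; 0 0 0 0 0 0; 0 0 0 0 0 0; 0 0 0 0 0 0; 0 0 0 0 0 0", claw=-1)

```text
time: 36.1
tool_pos: [0.5665, 0.3346, 0.0934]
ee_rot: [-2.928, 0.004, 1.38]
wrist_force: [-0.1, -0.1, 0.1]
width: 0.0866
```

step_arm(increments="0 0 -2 0 0 0; 0 0 -3 0 0 0; 0 0 -3.5 0 0 0; 0 0 -3.5 0 0 0; -4 -3 0 0 0 0")

```text
time: 36.6
tool_pos: [0.5628, 0.2999, 0.2181]
ee_rot: [-2.936, -0.002, 1.381]
wrist_force: [0.5, -0.3, -0.5]
width: 0.0943
```

step_arm(increments="-3 -4 -2 0 0 0; -3 -4 -1 0 0 0; 0 -4 0 0 0 0; 0 0 0 0 0 0; 0 0 0 0 0 0")

```text
time: 37.1
tool_pos: [0.4386, 0.2611, 0.2708]
ee_rot: [-2.931, 0.002, 1.381]
wrist_force: [0.5, -0.0, -0.6]
width: 0.094
```

```bash
python3 - <<'E'
from h import *
np.set_printoptions(precision=4,suppress=True)
o=get_obs();print(o["time"],o["tool_pos"],o["ee_rot"],o["width"])
w=snapshot("wrist");t=snapshot("top");s=snapshot("scene")
a=cv2.resize(s[150:390,330:590],None,fx=1.5,fy=1.5);b=cv2.resize(t[170:340,70:330],(390,255))
v=np.zeros((615,390,3),np.uint8);v=np.vstack([a,b])[:600];cv2.imwrite("pics/f1.png",v[:,:,::-1]);cv2.imwrite("pics/f2.png",w[:,:,::-1])
C=cam("scene")
for k,h0,h1 in(("brown",3,14),("green",50,80),("yellow",18,33),("purple",135,155)):
    x0=365;q=s[205:370,x0:540];m=big(mask(q,h0,h1,100,25));h=cv2.approxPolyDP(cv2.convexHull(cv2.findNonZero(m)),1.5,True)[:,0]+[x0,205];print(k,h.tolist())
    f=lambda x,y,z:proj(C,tcp(LN[k]+y,-.001,x=.0235,g=0)+Ro.from_euler("z",YD).apply(Ro.from_euler("y",.21).apply((x,0,z)))).round(1)
    print("  expect rear foot",f(-.025,.022,0),"rear top",f(-.025,.022,.09),"rear far top",f(-.025,-.022,.09),"front far top",f(.025,-.022,.09))
E
```

```text
37.1 [0.4386 0.2611 0.2708] [-2.9309  0.0025  1.3805] 0.09404161156935116
brown [[397, 265], [378, 251], [375, 225], [393, 211], [410, 222], [411, 242], [407, 256]]
  expect rear foot [412.6 253.7] rear top [410.8 221.6] rear far top [392.7 210.4] front far top [373.4 225.8]
green [[431, 287], [413, 276], [409, 269], [408, 247], [425, 232], [445, 243], [445, 265], [441, 277]]
  expect rear foot [443.6 274.6] rear top [444.1 242.4] rear far top [424.2 230. ] front far top [404.5 246.6]
yellow [[482, 266], [479, 298], [465, 312], [443, 297], [442, 270], [460, 254], [465, 255]]
  expect rear foot [477.7 297.4] rear top [481.  265.4] rear far top [458.9 251.6] front far top [439.  269.6]
purple [[523, 291], [517, 321], [503, 338], [479, 322], [481, 296], [499, 277]]
  expect rear foot [515.4 322.7] rear top [522.1 291. ] rear far top [497.4 275.7] front far top [477.2 295.2]
```

View pics/f1.png

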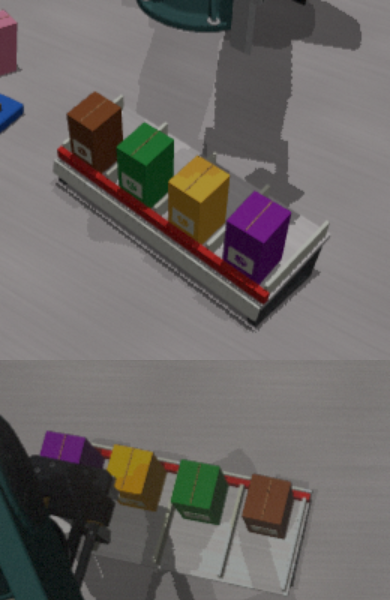

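View pics/f2.png

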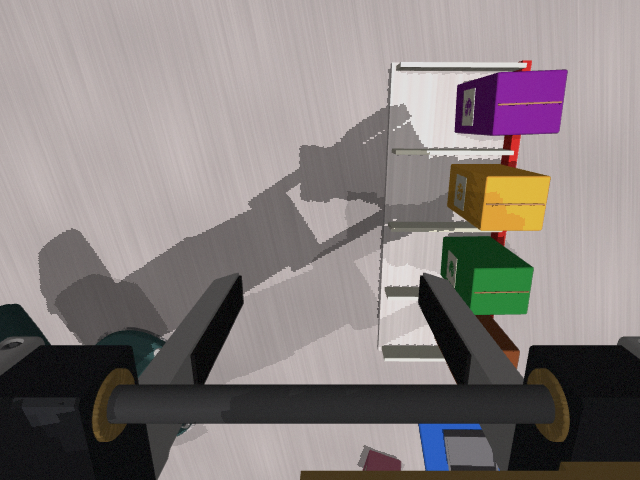

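```bash
python3 -c "
from bench import *
print(close_job())"
```

```text
the job is handed in; nothing more can be done
None
```

I moved all four cartons from the rack to the display, one per lane in reverse order: brown into the right-end lane, then green, yellow, and purple into the left-end lane. I handed the job in at about 37 s; no verdict was reported.

**Last checks:**
- **Cartons:** The final scene, top and wrist views show all four seated square behind the red cleat. Most of their corners fell within 2–3 pixels of where a seated carton should appear. A few mask corners near the top of the far faces were up to about 4 pixels off, which I put down to shading.
- **Contact:** For each carton, the wrist force showed contact with the slope and then with the cleat before I let go.
- **Robot:** At hand-in the gripper was open and clear at z = 0.27 m, with only about 1 N of noise on the wrist.
- **Jar:** I never worked near the jar, but I did not measure its position again at the end.

**What went wrong or disagreed:**
- **Brown first try:** I lifted before the grip had fully closed, so I held the carton about 20 mm too high on its side. It then came down on top of the cleat with up to 28 N. I lifted it, moved it up the slope, lowered it again and slid it into place.
- **Cleat position:** The cleat turned out to be about 2 mm further up the slope than my camera estimate. I corrected for this by sliding each carton until it touched.

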